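# Set out the cutting stand from behind the jars

### The job

I am about to cut glass: set the two dark jars from the front row of the wooden caddy aside into the metal spill tray, and stand the slim clear oil bottle with the white cap from the same row in the round well of the cutting stand. With the front row clear, lift out the glass cutter that lies behind it and lay it in the two notches of the cutting stand, so that it cannot roll. Only then put each jar back into the very socket it came from; keep jars and bottle upright all the while, and leave the eraser, hammer and pliers beside the work where they are.

Things in the scene. Friction and masses are not known exactly. Their poses are not given: they have to be found in the camera images.
- caddy: fixed wooden caddy, board 116 (x) by 260 (y), top 16 high; origin on the bench under its centre, front row towards -x. Three equal round sockets, 74 wide, floor 8 high, centred at x -16, y -82, 0, +82; which holds which jar or bottle varies. Behind, centred at x +34, y 0, the cutter rest: notched pieces at y -41 and +41, notch floor 24 high, 68 free between them down to the board. All mm
- stand: fixed wooden cutting stand, board 76 (x) by 226 (y), top 16 high; origin on the bench under its centre. Round well at x 0, y +75: 58 wide, floor 8 high. Cutter rest centred at x 0, y -50: notched pieces at y -91 and -9, notch 16 wide at its floor (24 high), 45 degree flanks 7 high; the cutter lies in both, along y, either way round; 68 free between them down to the board. All mm
- tray: shallow metal spill tray, fixed: 116 mm (x) by 206 mm (y) outside, inside 110 by 200 mm, floor 3 mm thick, rim 17 mm high; origin under its centre on the bench, z up. Both jars stand in it for a while, side by side along its y
- flux_jar_mid (a point): jar of flux: black round jar with black screw cap, 54 mm in diameter, 74 mm tall, 140 g; this point is on its axis half-way up, 37 mm above its underside; z up along its axis. Cylindrical up to 53 mm, then tapering to the narrower cap
- patina_jar_mid (a point): jar of patina: squat black round jar with red screw cap, 60 mm in diameter, 61 mm tall, 160 g, cylindrical up to 43 mm, then tapering to the cap; this point is on its axis, 30 mm above its underside; z up along its axis
- oil_bottle_mid (a point): bottle of cutting oil: slim clear round bottle with a label and a ribbed white cap, 42 mm in diameter, 96 mm tall, 90 g, cylindrical up to 70 mm; this point is on its axis half-way up, 48 mm above its underside; z up along its axis
- glass_cutter_mid (a point): glass cutter: round brass pen-like tool with green grip, 145 mm long, up to 14 mm thick (about 12 mm where the fingers hold it), 60 g; this point is its middle, on its axis; y along its length. It rolls on a flat surface. At the start it lies along the caddy's y in the rest behind the front row, its middle about 30 mm above the bench
- eraser_mid (a point): bystander: eraser in a blue sleeve, 19 by 42 by 12 mm, loose on the bench; this point is its centre
- lead_hammer_mid (a point): bystander: small hammer with a wooden handle, 104 by 130 by 23 mm, loose on the bench; this point is near its centre
- grozing_pliers_mid (a point): bystander: pliers with red grips, 64 by 188 by 14 mm, loose on the bench; this point is near their centre
Not all that is in view belongs to the job. Leave any turquoise look-alike of the part that bears flux_jar_mid alone. Leave any green look-alike of the part that bears patina_jar_mid alone.

How it is judged:
By the outcome, as a careful person would: the job done as asked, in the order asked, and still so for the second after the job is handed in, with the robot touching nothing.
It also fails if it takes over 125 s, if anything falls off the work surface, if the arm or the gripper's body presses on something with over 40 N, if the wrist force passes 120 N, or if a joint passes its speed limit or range.

### The arm

A 6-joint arm with a two-finger parallel gripper is mounted at the origin on a cart in front of the work surface, level with it; the furniture and walls round the work are solid. World frame = base frame: x ahead of the robot, y to its left, z up, the work surface at z = 0. Lengths are in m, angles in rad, forces in N, time in s.
With the tool pointing down it reaches from about 0.375 to 0.9 m from the base axis. Payload 3.1 kg.
Tool frame: the origin (TCP) lies midway between the tips of the shut fingers; the grasp point (between the pads) lies 19 mm behind it; x points along the fingers, z is the direction in which the jaws open and shut, and the axes are right-handed (so a half turn about x gives the same grasp; the last joint's range is limited). The gripper opens to 87 mm and grips with 3 to 60 N. Pads are 19 mm wide; open, the fingers measure 117 mm over their backs; the gripper's body (75 mm by 190 mm) begins 51 mm behind the grasp point.
Start: joints at [1.06, 0.527, 1.433, -0, 1.181, -0.178], TCP at [0.204, 0.591, 0.223] pointing down, gripper open.
Joint ranges: [-3.08, 3.08], [-0.75, 2.2], [0.22, 2.44], [-1.43, 4.57], [0, 2.65], [-2.85, 2.85]. Speed limits (rad/s): [2.79, 2.79, 3.14, 3.14, 3.14, 3.14].

### API

Orientations are given as a unit quaternion [x, y, z, w].
In Python, from rig import robot, optics, workorder gives the robot as it stands.
- The arm moves only by the tool arm_command, never from a script. Its argument "plan" is a list of rows, each a list of 7 numbers: the shift along the tool's x, y, z in cm, then the turn, a rotation vector about the tool's x, y, z in rad, then the finger opening in cm, from 0 to 8.7. In form: [[x, y, z, ax, ay, az, gripper], ...]. A call has 1 to 12 rows; each row shifts and turns the pose as measured when the row begins, along the tool's axes as they then stand; what a row does not reach is not made up. A row lasts 1/8 s, in which the tool goes at most 62.5 mm and 10.7 degrees, less where a joint would pass 70% of its speed; a pose out of reach is approached as far as the arm can. A call with a gripper value outside its range is refused whole. The fingers move at their own pace and stop on an object; "grip_force" is the grip in N (left out, the last holds). Time passes only in rows, so rows that do not move let the fingers close. It gives the time, the measured TCP pose, the force and the opening at its end, in the units of the state.
- robot.get_obs(): the state, without advancing time (a new reading comes with each control period).
- optics.camera(name): name is "side" or "top"; returns (picture, depth): 400x640x3 uint8, blue, green, red; 400x640 float32, m along the optical axis (not along the pixel's ray), 0 where there is no reading.
- optics.camera_info(name): a dict with "mtx" (3x3 intrinsics, pixels), "k1" (the pictures are not rectified: a ray, as slopes to the right and down, at radius r is drawn at 1 + k1 r^2 times it, then the intrinsics apply), "position" and "rotation" of the camera in the world. Camera axes: x right, y down, z forward; pixel columns grow to the right and rows downward; lengths in m; the calibration is good to about 2 mm. A picture is of the moment at which its call begins. camera_info takes no time and is no camera call.
- workorder.hand_in(): hands the job in, once; it reports no verdict.
The state is a dict: "time": time; "q": joint angles; "joint_velocities": joint speeds; "joint_torque": joint torques, N m; "position": TCP position; "tool_rot": TCP orientation; "ft_force": force on the tool from outside, world axes, zero at the start; "moment": the same for the moment, N m; "grip_width": finger opening in m.
Only numpy, scipy, OpenCV 4.12 (cv2) and the standard library are available. Lean on these libraries where they do the work, as an engineer would, in place of code of your own. Each camera call takes 0.05 s, during which the arm holds its last target. There are 200 camera calls.

## Working session

There is one attempt and no reset: what is moved stays moved. The work goes in short steps, Python scripts to look and compute and a tool call to move; the robot and the scene stay as the last step left them, time stands still between calls to the robot, and variables do not carry over. Pictures are saved under pics/ and viewed, about 12 in all and at most 16, crops included, and the job is handed in when it is done.

Besides the shell and the picture viewer there is one more tool, called after "Emit:" as name(argument=value, ...) on one line, values as JSON. arm_command: Moves the arm, as the interface text tells. Its arguments: {"type":"object","properties":{"plan":{"type":"array"},"grip_force":{"type":"number"}},"required":["plan"]}

```bash
ls; mkdir -p pics
python3 - <<'E'
from rig import robot, optics, workorder
import cv2, numpy as np
np.set_printoptions(precision=4,suppress=True)
print(robot.get_obs())
for n in ("top","side"):
    im,d=optics.camera(n); cv2.imwrite(f"pics/{n}0.png",im); np.save(f"pics/{n}0.npy",d)
    print(n,optics.camera_info(n), (d>0).mean())
E
```

```text
pics
{'time': 0.0, 'q': array([ 1.0605,  0.5285,  1.4339, -0.    ,  1.1814, -0.1785]), 'joint_velocities': array([-0.0013,  0.0003,  0.    , -0.0012,  0.0005, -0.0002]), 'joint_torque': array([ -0.001 , -44.0041, -17.6589,   0.0634,   0.0583,  -0.0001]), 'position': array([0.2032, 0.5903, 0.2215]), 'tool_rot': array([-0.4109,  0.5764,  0.4102,  0.575 ]), 'ft_force': array([ 0.0825, -0.1607,  0.317 ]), 'moment': array([-0.0263,  0.0112,  0.0044]), 'grip_width': 0.08731278157066374}
top {'mtx': array([[450.3879,   0.    , 321.1479],
       [  0.    , 450.3879, 204.4752],
       [  0.    ,   0.    ,   1.    ]]), 'k1': -0.043792649288769, 'position': array([0.3879, 0.0254, 1.4418]), 'rotation': array([-0.7009,  0.7103, -0.0473,  0.0444])} 0.99592578125
side {'mtx': array([[363.6289,   0.    , 320.2546],
       [  0.    , 363.6289, 196.5286],
       [  0.    ,   0.    ,   1.    ]]), 'k1': 0.008912625368204594, 'position': array([ 0.484 , -0.7523,  0.6051]), 'rotation': array([ 0.8822, -0.0329,  0.0136, -0.4696])} 0.9961015625
```

View pics/top0.png

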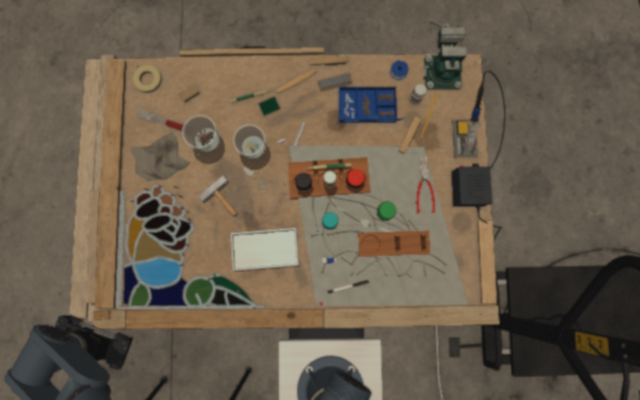

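View pics/side0.png

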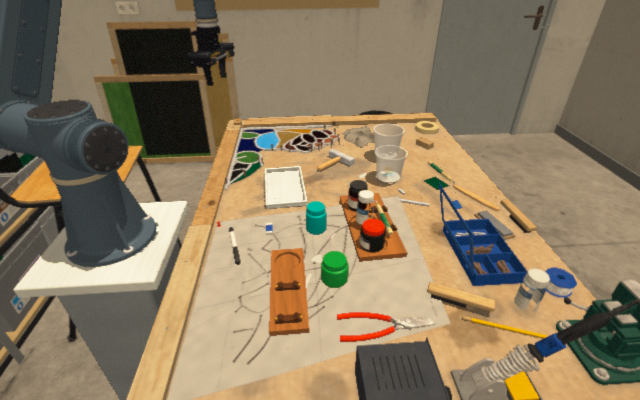

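The top view shows the caddy near (330,178), with the black jar at (304,181), the white cap at (330,177), the red cap at (356,178) and the cutter at (332,166). The stand is at (395,243), with its well to the left (+y), and the tray is at (265,250). The look-alikes are turquoise at (330,220) and green at (387,210).

```bash
cat > h.py <<'E'
from rig import robot, optics, workorder
import cv2, numpy as np
from scipy.spatial.transform import Rotation as R
np.set_printoptions(precision=4,suppress=True)
INFO={n:optics.camera_info(n) for n in("top","side")}
def ray(n,uv):
    c=INFO[n]; D=np.array([c["k1"],0,0,0,0.])
    p=cv2.undistortPoints(np.asarray(uv,float).reshape(-1,1,2),c["mtx"],D)[:,0]
    return R.from_quat(c["rotation"]).apply(np.c_[p,np.ones(len(p))])
def plane(n,uv,z):
    d=ray(n,uv); o=INFO[n]["position"]; return o+d*((z-o[2])/d[:,2])[:,None]
def proj(n,P):
    c=INFO[n]; r=R.from_quat(c["rotation"]).inv()
    rv=r.as_rotvec(); return cv2.projectPoints(np.asarray(P,float).reshape(-1,1,3),rv,-r.apply(c["position"]),c["mtx"],np.array([c["k1"],0,0,0,0.]))[0][:,0]
def cloud(n,depth):
    """world point for each pixel"""
    h,w=depth.shape; v,u=np.mgrid[:h,:w]
    d=ray(n,np.c_[u.ravel(),v.ravel()])
    return (INFO[n]["position"]+d*depth.reshape(-1,1)).reshape(h,w,3)
E
python3 - <<'E'
from h import *
T=cv2.imread("pics/top0.png");S=cv2.imread("pics/side0.png")
def hsv(i):return cv2.cvtColor(i,cv2.COLOR_BGR2HSV)
Pt=cloud("top",np.load("pics/top0.npy"));Ps=cloud("side",np.load("pics/side0.npy"))
# depth height map rectangles from top
Z=Pt[...,2]
print("bench z",np.median(Z[270:295,340:430]),"caddy",np.median(Z[188:192,295:365]),"stand",np.median(Z[236:250,362:385]))
def comp(m,pt):
    m=cv2.morphologyEx(m.astype(np.uint8),cv2.MORPH_CLOSE,np.ones((3,3)))
    k,l,s,c=cv2.connectedComponentsWithStats(m); 
    return (l==l[pt[1],pt[0]]).astype(np.uint8)
H=hsv(T); wood=((H[...,0]<16)&(H[...,1]>110)&(H[...,2]>50))
white=(H[...,1]<40)&(H[...,2]>150)
for nm,m,pt,z in(("caddy",wood,(340,191),.016),("stand",wood,(380,243),.016),("tray",white,(265,250),.012)):
    c=comp(m,pt); cn=max(cv2.findContours(c,0,1)[0],key=cv2.contourArea)
    W=plane("top",cn[:,0],z)[:,:2]*1000
    r=cv2.minAreaRect(W.astype(np.float32)); print(nm,c.sum(),r, "bb",cv2.boundingRect(cn))
# 3d tops from both clouds
for n,P,I in(("top",Pt,T),("side",Ps,S)):
    h=hsv(I); red=((h[...,0]<6)|(h[...,0]>174))&(h[...,1]>170)&(h[...,2]>120)
    zz=P[...,2]; near=(P[...,0]>.3)&(P[...,0]<.6)&(P[...,1]>-.1)&(P[...,1]<.12)
    for nm,m in(("redcap",red&near&(zz>.04)),("white",(h[...,1]<60)&(h[...,2]>130)&near&(zz>.06)),("black",(h[...,2]<70)&near&(zz>.06)),("green",(h[...,0]>40)&(h[...,0]<85)&(h[...,1]>90)&near&(zz<.045)&(zz>.02))):
        p=P[m]; v,u=np.nonzero(m)
        if len(p): print(n,nm,len(p),"px",u.mean(),v.mean(),"lo",np.percentile(p,3,0),"hi",np.percentile(p,97,0),"med",np.median(p,0))
a=cv2.resize(T[140:280,220:440],None,fx=3.6,fy=3.6,interpolation=cv2.INTER_CUBIC);cv2.imwrite("pics/a.png",a)
a=cv2.resize(S[160:350,220:440],None,fx=3.1,fy=3.1,interpolation=cv2.INTER_CUBIC);cv2.imwrite("pics/b.png",a)
E
```

```text
bench z 0.001374866287391252 caddy 0.013427595085491073 stand 0.009761423895721877
caddy 2205 ((662.0892333984375, -4.328216552734375), (119.30069732666016, 260.88079833984375), 3.523811101913452) bb (287, 158, 83, 41)
stand 1625 ((448.2063903808594, -209.92132568359375), (74.12309265136719, 224.46214294433594), 1.4721726179122925) bb (358, 231, 72, 25)
tray 2302 ((436.1629333496094, 200.36880493164062), (115.62775421142578, 205.3580780029297), 4.033754348754883) bb (231, 228, 67, 42)
top redcap 1 px 360.0 173.0 lo [0.3879 0.0254 1.4418] hi [0.3879 0.0254 1.4418] med [0.3879 0.0254 1.4418]
top white 65 px 361.5846153846154 252.5076923076923 lo [0.3879 0.0254 1.4418] hi [0.3879 0.0254 1.4418] med [0.3879 0.0254 1.4418]
top black 139 px 423.2014388489209 309.31654676258995 lo [0.3879 0.0254 1.4418] hi [0.3879 0.0254 1.4418] med [0.3879 0.0254 1.4418]
side white 4 px 325.0 208.5 lo [ 0.5447 -0.0154  0.0665] hi [ 0.5453 -0.0081  0.07  ] med [ 0.5449 -0.0123  0.0687]
side green 11 px 312.90909090909093 220.8181818181818 lo [ 0.4958 -0.0222  0.0218] hi [ 0.5444 -0.0101  0.0432] med [ 0.4962 -0.0137  0.035 ]
```

View pics/a.png

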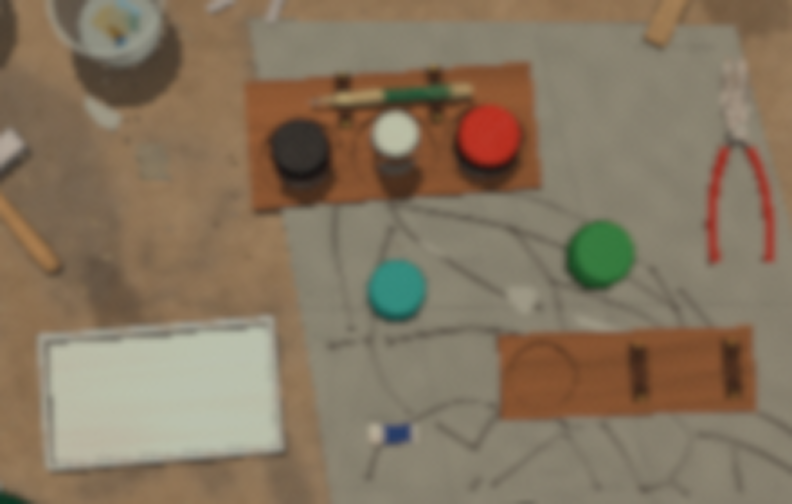

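View pics/b.png

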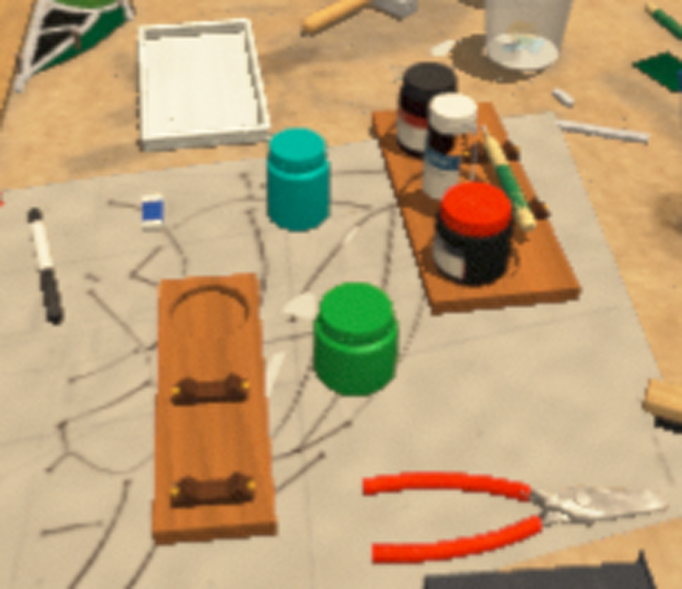

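The crops show that the bottle is in the middle socket, the flux jar at +y and the patina jar at -y. The cutter is roughly centred behind them. Next I'll locate the caps and the cutter in both views, and cross-check the fixtures.

```bash
cat > m.py <<'E'
from h import *
def blob(m,box):
    k=np.zeros(m.shape,np.uint8); x0,y0,x1,y1=box; k[y0:y1,x0:x1]=m[y0:y1,x0:x1]
    n,l,s,c=cv2.connectedComponentsWithStats(k); i=1+np.argmax(s[1:,4]); return (l==i).astype(np.uint8)
def circ(m):
    cn=max(cv2.findContours(m,0,1)[0],key=cv2.contourArea); x,y,w,h=cv2.boundingRect(cn); return (x,y,w,h),m.sum()
E
python3 - <<'E'
from m import *
T=cv2.imread("pics/top0.png");S=cv2.imread("pics/side0.png")
h=cv2.cvtColor(T,cv2.COLOR_BGR2HSV); H,s,v=[h[...,i].astype(int) for i in range(3)]
red=((H<6)|(H>172))&(s>190)
wh=(s<60)&(v>125); bl=(v<60)
gr=(H>45)&(H<85)&(s>90)
for nm,m,box,z in(("red",red,(340,160,372,196),.069),("white",wh,(320,165,342,186),.104),("black",bl,(292,168,316,190),.082)):
    b=blob(m,box); vv,uu=np.nonzero(b); c=(uu.mean(),vv.mean()); print(nm,circ(b),c,plane("top",[c],z)[0])
yel=(H>12)&(H<90)&(v>95)&(s>40)
# cutter: bright/green in strip behind jars
b=blob(((H>14)|gr)&(s>50),(300,158,360,172)).astype(bool)
vv,uu=np.nonzero(b); W=plane("top",np.c_[uu,vv],.03)[:,:2]*1000; r=cv2.minAreaRect(W.astype(np.float32));print("cutter",len(W),r)
g=blob(gr,(300,158,360,172)); vv,uu=np.nonzero(g); print("green grip",plane("top",[(uu.min(),vv.mean()),(uu.max(),vv.mean()),(uu.mean(),vv.mean())],.03))
hs=cv2.cvtColor(S,cv2.COLOR_BGR2HSV); H,s,v=[hs[...,i].astype(int) for i in range(3)]
for nm,m,box,z in(("red",((H<6)|(H>172))&(s>190),(355,215,395,245),.060),("white",(s<60)&(v>125),(352,185,378,205),.096),("black",(v<60),(342,178,370,200),.075)):
    b=blob(m,box); vv,uu=np.nonzero(b); c=(uu.mean(),vv.mean()); print("side",nm,circ(b),c,plane("side",[c],z)[0])
# caddy & stand corners drawn to check
def P(o,yaw,p): return np.c_[R.from_euler('z',yaw,degrees=True).apply(np.atleast_2d(p))+np.r_[o,0]]
A=cv2.resize(T[140:280,220:440],None,fx=3.6,fy=3.6,interpolation=cv2.INTER_CUBIC);B=cv2.resize(S[160:350,220:440],None,fx=3.1,fy=3.1,interpolation=cv2.INTER_CUBIC)
t=np.linspace(0,2*np.pi,60)
def ring(x,y,r,z):return np.c_[x+r*np.cos(t),y+r*np.sin(t),0*t+z]
def box(x,y,z):return np.array([[-x,-y,z],[x,-y,z],[x,y,z],[-x,y,z],[-x,-y,z]])
for o,yaw,L in(((.662,-.0043),3.52,[box(.058,.13,.016)]+[ring(-.016,y,.037,.016) for y in(-.082,0,.082)]),((.4482,-.2099),1.47,[box(.038,.113,.016),ring(0,.075,.029,.016),box(.015,.09,.03)+[0,0,0]]),((.4362,.2004),4.03,[box(.058,.103,.017)])):
    for l in L:
        w=P(o,yaw,l)
        for n,I,c,f in(("top",A,(220,140),3.6),("side",B,(220,160),3.1)):
            q=(proj(n,w)-c+.5)*f; cv2.polylines(I,[q.astype(np.int32)],False,(255,255,0),1)
cv2.imwrite("pics/c.png",A);cv2.imwrite("pics/d.png",B)
E
```

```text
red ((347, 169, 18, 17), np.uint64(231)) (np.float64(355.24675324675326), np.float64(177.46753246753246)) [ 0.6502 -0.0883  0.069 ]
white ((324, 171, 12, 12), np.uint64(121)) (np.float64(329.3719008264463), np.float64(176.58677685950414)) [ 0.6472 -0.0073  0.104 ]
black ((296, 174, 15, 16), np.uint64(205)) (np.float64(303.1560975609756), np.float64(181.97073170731707)) [0.6357 0.0728 0.082 ]
cutter 222 ((692.142822265625, -12.344688415527344), (26.15801239013672, 129.0666046142578), 5.984362602233887)
green grip [[ 0.6973 -0.0053  0.03  ]
 [ 0.6968 -0.0437  0.03  ]
 [ 0.697  -0.0232  0.03  ]]
side red ((362, 226, 23, 11), np.uint64(135)) (np.float64(372.15555555555557), np.float64(231.42222222222222)) [ 0.6486 -0.1006  0.06  ]
side white ((360, 191, 13, 7), np.uint64(80)) (np.float64(366.025), np.float64(193.8875)) [0.6504 0.0046 0.096 ]
side black ((349, 185, 17, 13), np.uint64(93)) (np.float64(354.258064516129), np.float64(191.48387096774192)) [0.6281 0.0498 0.075 ]
```

View pics/c.png

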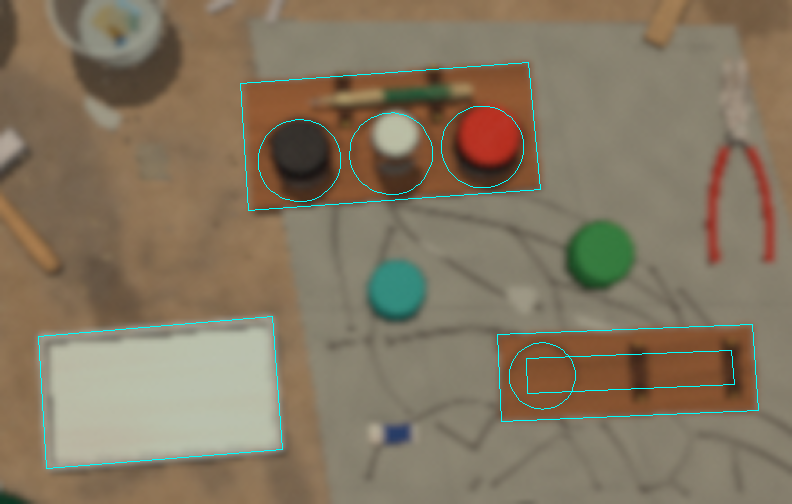

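View pics/d.png

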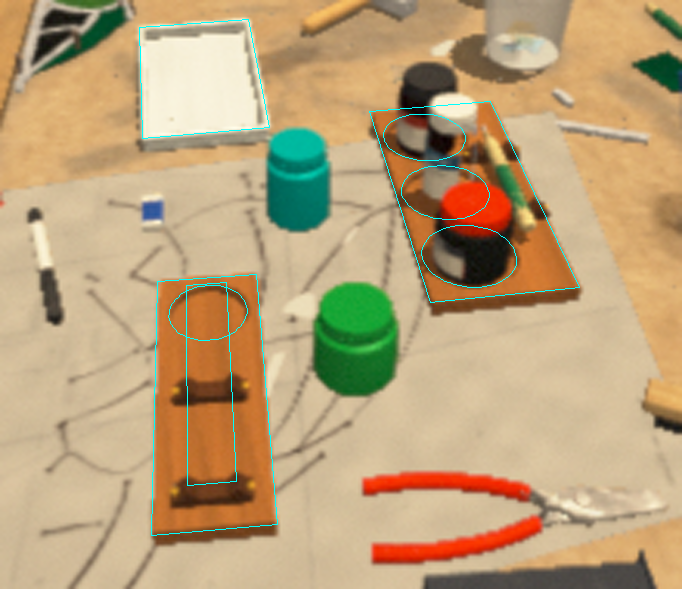

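Overlays of the fixtures match in both views to about 1 px. The vessels are close to the centres of their sockets. Next is a small planner that turns a target into tool-axis rows. I'll take each jar with the jaws diagonal, so the gripper body clears the taller bottle and the cutter.

```bash
cat > p.py <<'E'
from h import *
def state():
    o=robot.get_obs(); M=R.from_quat(o["tool_rot"]).as_matrix()
    print("t",round(o["time"],2),"pos",o["position"],"x",M[:,0],"jaw yaw",round(np.degrees(np.arctan2(M[1,2],M[0,2])),1),"F",o["ft_force"],"w",round(o["grip_width"],4),"q6",round(o["q"][5],2))
    return o,M
def plan(*stops,vmax=.055):
    """stops: (x,y,z,jaw yaw deg) of TCP, tool down; prints rows [cm, rad]"""
    o,M=state(); p=o["position"]; Rc=R.from_matrix(M)
    for x,y,z,yaw in stops:
        a=np.radians(yaw); c=[]
        for b in(a,a+np.pi):
            zz=np.array([np.cos(b),np.sin(b),0]); xx=np.array([0,0,-1.]); c.append(R.from_matrix(np.c_[xx,np.cross(zz,xx),zz]))
        Rt=min(c,key=lambda r:(Rc.inv()*r).magnitude())
        rv=(Rc.inv()*Rt).as_rotvec(); d=np.array([x,y,z])-p
        n=max(1,int(np.ceil(max(np.linalg.norm(d)/vmax,np.linalg.norm(rv)/.17))))
        print("->",(x,y,z,yaw),n,"rows")
        for i in range(n):
            Ri=Rc*R.from_rotvec(rv*i/n); print(np.round(Ri.inv().apply(d/n)*100,1).tolist(),np.round(rv/n,3).tolist())
        p=np.array([x,y,z]);Rc=Rt
E
python3 - <<'E'
from p import *
plan((.637,.074,.2,33))
E
```

```text
t 0.1 pos [0.2032 0.5903 0.2217] x [-0.0009 -0.0018 -1.    ] jaw yaw 71.0 F [ 0.7702 -0.5423 -0.2085] w 0.0868 q6 -0.18
-> (0.637, 0.074, 0.2, 33) 13 rows
[0.2, -4.4, -2.7] [0.051, -0.0, 0.0]
[0.2, -4.6, -2.4] [0.051, -0.0, 0.0]
[0.2, -4.7, -2.2] [0.051, -0.0, 0.0]
[0.2, -4.8, -2.0] [0.051, -0.0, 0.0]
[0.2, -4.9, -1.7] [0.051, -0.0, 0.0]
[0.2, -5.0, -1.5] [0.051, -0.0, 0.0]
[0.2, -5.0, -1.2] [0.051, -0.0, 0.0]
[0.2, -5.1, -0.9] [0.051, -0.0, 0.0]
[0.2, -5.1, -0.7] [0.051, -0.0, 0.0]
[0.2, -5.2, -0.4] [0.051, -0.0, 0.0]
[0.2, -5.2, -0.2] [0.051, -0.0, 0.0]
[0.2, -5.2, 0.1] [0.051, -0.0, 0.0]
[0.2, -5.2, 0.4] [0.051, -0.0, 0.0]
```

Emit:
arm_command(plan=[[0.2,-4.4,-2.7,0.05,0,0,7.2],[0.2,-4.6,-2.4,0.05,0,0,7.2],[0.2,-4.7,-2.2,0.05,0,0,7.2],[0.2,-4.8,-2.0,0.05,0,0,7.2],[0.2,-4.9,-1.7,0.05,0,0,7.2],[0.2,-5.0,-1.5,0.05,0,0,7.2],[0.2,-5.0,-1.2,0.05,0,0,7.2],[0.2,-5.1,-0.9,0.05,0,0,7.2],[0.2,-5.1,-0.7,0.05,0,0,7.2],[0.2,-5.2,-0.4,0.05,0,0,7.2],[0.2,-5.2,-0.2,0.05,0,0,7.2],[0.2,-5.2,0.1,0.05,0,0,7.2]], grip_force=15)

```text
time: 1.6
position: [0.6104, 0.1009, 0.1924]
tool_rot: [-0.218, 0.675, 0.218, 0.67]
ft_force: [-0.1, 0.3, -0.6]
grip_width: 0.0718
```

Run:
```python
from p import *
plan((.637,.074,.12,33),(.637,.074,.031,33),vmax=.04)
```

```text
t 1.6 pos [0.6104 0.1009 0.1924] x [-0.0065 -0.0019 -1.    ] jaw yaw 35.9 F [-0.0963  0.3209 -0.5954] w 0.0718 q6 -0.64
-> (0.637, 0.074, 0.12, 33) 3 rows
[2.4, -1.3, 0.2] [0.017, -0.002, -0.001]
[2.4, -1.2, 0.2] [0.017, -0.002, -0.001]
[2.4, -1.2, 0.2] [0.017, -0.002, -0.001]
-> (0.637, 0.074, 0.031, 33) 3 rows
[3.0, 0.0, -0.0] [0.0, 0.0, 0.0]
[3.0, 0.0, -0.0] [0.0, 0.0, 0.0]
[3.0, 0.0, -0.0] [0.0, 0.0, 0.0]
```

Emit:
arm_command(plan=[[1.0,-1.3,0.2,0.017,0,0,7.2],[2.0,-1.3,0.2,0.017,0,0,7.2],[2.4,-1.2,0.2,0.017,0,0,7.2],[2.4,0,0,0,0,0,7.2],[0,0,0,0,0,0,7.2]])

```text
time: 2.22
position: [0.6354, 0.0712, 0.1065]
tool_rot: [-0.198, 0.683, 0.2, 0.674]
ft_force: [-0.2, 0.3, 0.3]
grip_width: 0.0718
```

Run:
```python
from p import *
plan((.637,.074,.031,33),vmax=.03)
T,_=optics.camera("top");S,_=optics.camera("side")
a=cv2.resize(T[140:220,270:380],None,fx=3.6,fy=3.6,interpolation=cv2.INTER_CUBIC)
b=cv2.resize(S[150:270,310:430],None,fx=3.3,fy=3.3,interpolation=cv2.INTER_CUBIC)
o=np.zeros((400,800,3),np.uint8);o[:a.shape[0],:a.shape[1]]=a;o[:b.shape[0],400:400+b.shape[1]]=b
cv2.imwrite("pics/e.png",o)
```

```text
t 2.23 pos [0.6354 0.0712 0.1065] x [-0.0138 -0.001  -0.9999] jaw yaw 32.7 F [-0.1571  0.3303  0.3411] w 0.0718 q6 -0.63
-> (0.637, 0.074, 0.031, 33) 3 rows
[2.5, 0.0, 0.1] [-0.002, -0.004, -0.002]
[2.5, 0.0, 0.1] [-0.002, -0.004, -0.002]
[2.5, 0.0, 0.1] [-0.002, -0.004, -0.002]
```

View pics/e.png

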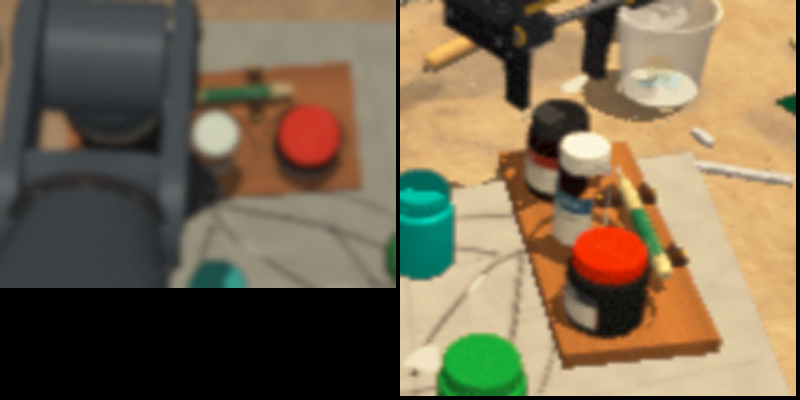

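The fingertips at (518,105) and (595,75) straddle the jar, and the body stays clear of the bottle. Descending.

Emit:
arm_command(plan=[[2.5,0,0.1,0,-0.004,0,7.2],[2.5,-0.1,0.2,0,-0.004,0,7.2],[1.5,0,0,0,-0.004,0,7.2],[1.0,0,0,0,0,0,7.2],[0,0,0,0,0,0,7.2]])

```text
time: 2.95
position: [0.6446, 0.0742, 0.0381]
tool_rot: [-0.2, 0.673, 0.201, 0.683]
ft_force: [-0.5, 0.4, -0.0]
grip_width: 0.0719
```

Run:
```python
from p import *
plan((.637,.074,.036,33),vmax=.03)
```

```text
t 2.95 pos [0.6446 0.0742 0.0381] x [ 0.0139  0.0048 -0.9999] jaw yaw 32.9 F [-0.506   0.4145 -0.0211] w 0.0719 q6 -0.64
-> (0.637, 0.074, 0.036, 33) 1 rows
[0.2, 0.4, -0.7] [-0.001, 0.014, 0.004]
```

Emit:
arm_command(plan=[[0.3,0.3,-0.5,0,0.014,0.003,7.2],[0,0,0,0,0,0,7.2],[0,0,0,0,0,0,5.0],[0,0,0,0,0,0,5.0],[0,0,0,0,0,0,5.0],[0,0,0,0,0,0,5.0]])

```text
time: 3.7
position: [0.6406, 0.0741, 0.0373]
tool_rot: [-0.201, 0.677, 0.2, 0.68]
ft_force: [-0.3, -1.4, 0.2]
grip_width: 0.0533
```

Emit:
arm_command(plan=[[-2,0,0,0,0,0,5.0],[-4,0,0,0,0,0,5.0],[-4,0,0,0,0,0,5.0],[-3,0,0,0,0,0,5.0],[0,0,0,0,0,0,5.0]])

```text
time: 4.32
position: [0.6389, 0.0739, 0.1743]
tool_rot: [-0.201, 0.677, 0.2, 0.679]
ft_force: [-0.4, 0.5, -1.7]
grip_width: 0.0531
```

Run:
```python
from p import *
plan((.433,.248,.15,33),vmax=.05)
```

```text
t 4.33 pos [0.6389 0.0739 0.1743] x [ 0.0033 -0.0011 -1.    ] jaw yaw 32.9 F [-0.4245  0.4922 -1.669 ] w 0.0531 q6 -0.63
-> (0.433, 0.248, 0.15, 33) 6 rows
[0.4, 4.3, -1.3] [-0.0, 0.0, 0.0]
[0.4, 4.3, -1.3] [-0.0, 0.0, 0.0]
[0.4, 4.3, -1.3] [-0.0, 0.0, 0.0]
[0.4, 4.3, -1.3] [-0.0, 0.0, 0.0]
[0.4, 4.3, -1.3] [-0.0, 0.0, 0.0]
[0.4, 4.3, -1.3] [-0.0, 0.0, 0.0]
```

Emit:
arm_command(plan=[[0.2,2.5,-0.7,0,0,0,5.0],[0.4,4.3,-1.3,0,0,0,5.0],[0.4,4.3,-1.3,0,0,0,5.0],[0.4,4.3,-1.3,0,0,0,5.0],[0.4,4.3,-1.3,0,0,0,5.0],[0.4,4.3,-1.3,0,0,0,5.0],[0.2,1.8,-0.6,0,0,0,5.0],[0,0,0,0,0,0,5.0]])

```text
time: 5.32
position: [0.4217, 0.2501, 0.1427]
tool_rot: [-0.2, 0.682, 0.199, 0.675]
ft_force: [0.6, 0.0, -2.6]
grip_width: 0.0532
```

Run:
```python
from p import *
plan((.433,.248,.06,33),(.433,.248,.033,33),vmax=.04)
```

```text
t 5.33 pos [0.4217 0.2501 0.1427] x [-0.0087 -0.0049 -0.9999] jaw yaw 32.8 F [ 0.6011  0.0192 -2.5926] w 0.0532 q6 -0.26
-> (0.433, 0.248, 0.06, 33) 3 rows
[2.8, -0.3, 0.3] [-0.001, -0.003, -0.0]
[2.8, -0.3, 0.3] [-0.001, -0.003, -0.0]
[2.8, -0.3, 0.3] [-0.001, -0.003, -0.0]
-> (0.433, 0.248, 0.033, 33) 1 rows
[2.7, 0.0, -0.0] [0.0, 0.0, 0.0]
```

Emit:
arm_command(plan=[[2.0,-0.4,0.4,0,-0.006,0,5.0],[2.8,-0.3,0.3,0,0,0,5.0],[2.5,-0.1,0,0,0,0,5.0],[0.5,0,0,0,0,0,5.0],[0,0,0,0,0,0,5.0]])

```text
time: 5.95
position: [0.4421, 0.2443, 0.0633]
tool_rot: [-0.199, 0.676, 0.197, 0.681]
ft_force: [0.1, 0.3, -1.7]
grip_width: 0.0531
```

Run:
```python
from p import *
plan((.433,.248,.033,33),vmax=.02)
```

```text
t 5.95 pos [0.4421 0.2443 0.0633] x [ 0.0077 -0.0004 -1.    ] jaw yaw 32.5 F [ 0.08    0.3059 -1.7398] w 0.0531 q6 -0.28
-> (0.433, 0.248, 0.033, 33) 2 rows
[1.5, 0.4, -0.3] [-0.004, 0.003, 0.002]
[1.5, 0.4, -0.3] [-0.004, 0.003, 0.002]
```

Emit:
arm_command(plan=[[1.0,0.3,-0.3,0,0.004,0,5.0],[1.0,0,0,0,0,0,5.0],[0.6,0,0,0,0,0,5.0],[0,0,0,0,0,0,5.0],[0.3,0,0,0,0,0,5.0],[0,0,0,0,0,0,5.0]])

```text
time: 6.7
position: [0.4397, 0.2457, 0.0343]
tool_rot: [-0.2, 0.676, 0.197, 0.681]
ft_force: [-0.0, -0.2, -0.8]
grip_width: 0.0534
```

Emit:
arm_command(plan=[[0.2,0,0,0,0.004,0,5.0],[0,0,0,0,0,0,5.0],[0,0,0,0,0,0,7.4],[0,0,0,0,0,0,7.4],[0,0,0,0,0,0,7.4],[-2,0,0,0,0,0,7.4],[-5,0,0,0,0,0,7.4],[-5,0,0,0,0,0,7.4],[0,0,0,0,0,0,7.4]])

```text
time: 7.82
position: [0.4398, 0.2463, 0.1559]
tool_rot: [-0.2, 0.677, 0.196, 0.68]
ft_force: [0.5, 0.7, -0.6]
grip_width: 0.074
```

Run:
```python
from p import *
plan((.650,-.088,.15,-26),vmax=.05)
T,_=optics.camera("top");S,_=optics.camera("side")
a=cv2.resize(T[160:290,200:310],None,fx=3.6,fy=3.6,interpolation=cv2.INTER_CUBIC)
b=cv2.resize(S[130:250,250:370],None,fx=3.3,fy=3.3,interpolation=cv2.INTER_CUBIC)
o=np.zeros((480,800,3),np.uint8);o[:a.shape[0],:a.shape[1]]=a;o[:b.shape[0],400:400+b.shape[1]]=b
cv2.imwrite("pics/f.png",o)
```

```text
t 7.83 pos [0.4398 0.2463 0.1559] x [ 0.0059 -0.0035 -1.    ] jaw yaw 32.5 F [ 0.4598  0.7337 -0.6132] w 0.074 q6 -0.27
-> (0.65, -0.088, 0.15, -26) 8 rows
[0.1, -4.9, -0.0] [0.128, 0.001, 0.0]
[0.1, -4.9, 0.6] [0.128, 0.001, 0.0]
[0.1, -4.8, 1.2] [0.128, 0.001, 0.0]
[0.1, -4.6, 1.8] [0.128, 0.001, 0.0]
[0.1, -4.3, 2.4] [0.128, 0.001, 0.0]
[0.1, -4.0, 2.9] [0.128, 0.001, 0.0]
[0.1, -3.6, 3.4] [0.128, 0.001, 0.0]
[0.1, -3.1, 3.8] [0.128, 0.001, 0.0]
```

View pics/f.png

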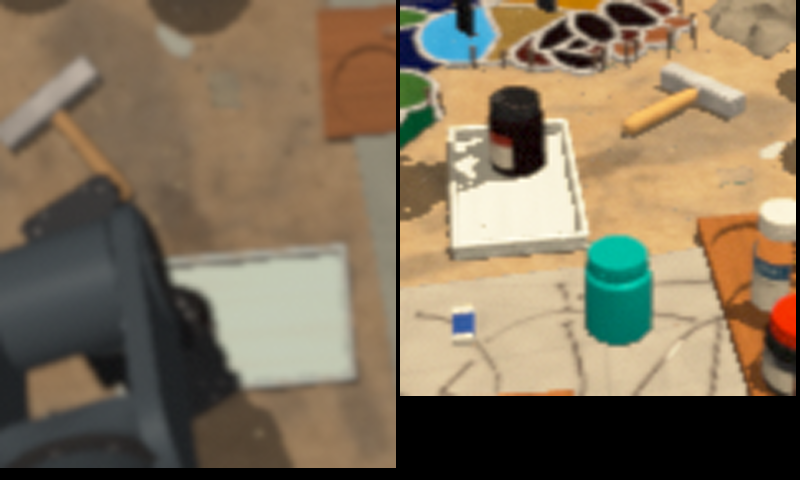

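The flux jar stands upright in the far half of the tray. Now the patina jar.

Emit:
arm_command(plan=[[0,-2.5,0,0.06,0,0,7.4],[0,-4.9,0.6,0.13,0,0,7.4],[0,-4.8,1.2,0.13,0,0,7.4],[0,-4.6,1.8,0.13,0,0,7.4],[0,-4.3,2.4,0.13,0,0,7.4],[0,-4.0,2.9,0.13,0,0,7.4],[0,-3.6,3.4,0.13,0,0,7.4],[0,-3.1,3.8,0.13,0,0,7.4],[0,-1.5,1.8,0.06,0,0,7.4],[0,0,0,0,0,0,7.4],[0,0,0,0,0,0,7.4]])

```text
time: 9.3
position: [0.6483, -0.0875, 0.1272]
tool_rot: [0.169, 0.702, -0.176, 0.67]
ft_force: [0.3, 0.5, 0.8]
grip_width: 0.0738
```

Run:
```python
from p import *
plan((.650,-.088,.09,-26),vmax=.03)
```

```text
t 9.3 pos [ 0.6483 -0.0875  0.1272] x [-0.046   0.0011 -0.9989] jaw yaw -28.2 F [0.3086 0.4641 0.7986] w 0.0738 q6 0.2
-> (0.65, -0.088, 0.09, -26) 2 rows
[1.9, 0.1, 0.2] [-0.019, -0.021, 0.01]
[1.9, 0.0, 0.1] [-0.019, -0.021, 0.01]
```

Emit:
arm_command(plan=[[0.5,0,0,-0.02,-0.04,0.02,7.4],[1.0,0,0,0,0,0,7.4],[0,0,0,0,0,0,7.4]])

```text
time: 9.68
position: [0.6452, -0.082, 0.1113]
tool_rot: [0.163, 0.69, -0.162, 0.686]
ft_force: [0.5, 0.3, -0.7]
grip_width: 0.0741
```

Run:
```python
from p import *
plan((.650,-.088,.09,-26),vmax=.03)
S,_=optics.camera("side")
cv2.imwrite("pics/g.png",cv2.resize(S[150:300,300:450],None,fx=3,fy=3,interpolation=cv2.INTER_CUBIC))
```

```text
t 9.68 pos [ 0.6452 -0.082   0.1113] x [-0.0049  0.0025 -1.    ] jaw yaw -26.6 F [ 0.483   0.3337 -0.7263] w 0.0741 q6 0.17
-> (0.65, -0.088, 0.09, -26) 1 rows
[2.1, -0.3, 0.7] [-0.011, -0.006, -0.0]
```

View pics/g.png

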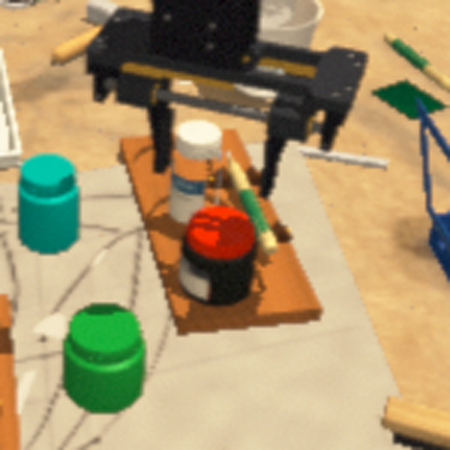

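Fingers are on the correct axis. I'll check where the cutter's near end lies relative to the right-hand finger before descending.

Run:
```python
from p import *
print(plane("side",[(388.3,232.7),(300+228/3,150+155/3)],.03), plane("top",[(351,165),(220+315/3.6,168.5)],.03))
```

```text
[[ 0.6963 -0.0727  0.03  ]
 [ 0.6926  0.0619  0.03  ]] [[ 0.6984 -0.0789  0.03  ]
 [ 0.6887  0.0603  0.03  ]]
```

Emit:
arm_command(plan=[[1.0,-0.3,0.6,0,-0.004,0,7.4],[1.0,0,0,0,0,0,7.4],[0,0,0,0,0,0,7.4]])

```text
time: 10.1
position: [0.6506, -0.0874, 0.0906]
tool_rot: [0.163, 0.688, -0.163, 0.688]
ft_force: [0.1, 0.8, 0.3]
grip_width: 0.0739
```

Run:
```python
from p import *
plan((.650,-.088,.024,-26),vmax=.02)
```

```text
t 10.1 pos [ 0.6506 -0.0874  0.0906] x [ 0.0004  0.0001 -1.    ] jaw yaw -26.6 F [0.0968 0.8267 0.3485] w 0.0739 q6 0.16
-> (0.65, -0.088, 0.024, -26) 4 rows
[1.7, -0.0, -0.0] [-0.003, 0.0, -0.0]
[1.7, -0.0, -0.0] [-0.003, 0.0, -0.0]
[1.7, -0.0, -0.0] [-0.003, 0.0, -0.0]
[1.7, -0.0, -0.0] [-0.003, 0.0, -0.0]
```

Emit:
arm_command(plan=[[1.5,0,0,0,0,0,7.4],[1.5,0,0,0,0,0,7.4],[1.5,0,0,0,0,0,7.4],[1.2,0,0,0,0,0,7.4],[0.8,0,0,0,0,0,7.4],[0,0,0,0,0,0,7.4]])

```text
time: 10.85
position: [0.6499, -0.0875, 0.0197]
tool_rot: [0.163, 0.689, -0.163, 0.687]
ft_force: [0.3, 0.6, -0.0]
grip_width: 0.0737
```

Emit:
arm_command(plan=[[-0.5,0,0,0,0,0,7.4],[0,0,0,0,0,0,7.4],[0,0,0,0,0,0,5.5],[0,0,0,0,0,0,5.5],[0,0,0,0,0,0,5.5],[0,0,0,0,0,0,5.5]])

```text
time: 11.6
position: [0.6517, -0.088, 0.0271]
tool_rot: [0.163, 0.687, -0.163, 0.689]
ft_force: [-0.3, 0.3, -0.3]
grip_width: 0.0594
```

Emit:
arm_command(plan=[[-2,0,0,0,0,0,5.5],[-4,0,0,0,0,0,5.5],[-4,0,0,0,0,0,5.5],[-3,0,0,0,0,0,5.5],[0,0,0,0,0,0,5.5]])

```text
time: 12.22
position: [0.6502, -0.0875, 0.1636]
tool_rot: [0.163, 0.688, -0.163, 0.688]
ft_force: [1.6, -1.2, -2.5]
grip_width: 0.0595
```

Run:
```python
from p import *
plan((.439,.150,.15,-26),vmax=.05)
```

```text
t 12.22 pos [ 0.6502 -0.0875  0.1636] x [ 0.0006  0.0002 -1.    ] jaw yaw -26.6 F [ 1.6139 -1.1617 -2.4534] w 0.0595 q6 0.16
-> (0.439, 0.15, 0.15, -26) 7 rows
[0.2, 1.7, -4.2] [-0.002, 0.0, -0.0]
[0.2, 1.7, -4.2] [-0.002, 0.0, -0.0]
[0.2, 1.7, -4.2] [-0.002, 0.0, -0.0]
[0.2, 1.7, -4.2] [-0.002, 0.0, -0.0]
[0.2, 1.7, -4.2] [-0.002, 0.0, -0.0]
[0.2, 1.7, -4.2] [-0.002, 0.0, -0.0]
[0.2, 1.7, -4.2] [-0.002, 0.0, -0.0]
```

Emit:
arm_command(plan=[[0,0.8,-2.1,0,0,0,5.5],[0,1.7,-4.2,0,0,0,5.5],[0,1.7,-4.2,0,0,0,5.5],[0,1.7,-4.2,0,0,0,5.5],[0,1.7,-4.2,0,0,0,5.5],[0,1.7,-4.2,0,0,0,5.5],[0,1.7,-4.2,0,0,0,5.5],[0,0.6,-1.2,0,0,0,5.5],[0,0,0,0,0,0,5.5],[0,0,0,0,0,0,5.5]])

```text
time: 13.48
position: [0.4348, 0.1493, 0.1565]
tool_rot: [0.163, 0.693, -0.165, 0.683]
ft_force: [-0.6, -0.1, -2.3]
grip_width: 0.0594
```

Run:
```python
from p import *
plan((.439,.150,.06,-26),vmax=.04)
```

```text
t 13.47 pos [0.4348 0.1493 0.1565] x [-0.0144  0.0002 -0.9999] jaw yaw -26.8 F [-0.5502 -0.0975 -2.3013] w 0.0594 q6 0.55
-> (0.439, 0.15, 0.06, -26) 3 rows
[3.2, 0.1, 0.2] [-0.005, -0.004, 0.002]
[3.2, 0.1, 0.1] [-0.005, -0.004, 0.002]
[3.2, 0.1, 0.1] [-0.005, -0.004, 0.002]
```

Emit:
arm_command(plan=[[2,0,0.2,0,-0.011,0.005,5.5],[3,0,0,0,0,0,5.5],[3,0,0,0,0,0,5.5],[1.2,0,0,0,0,0,5.5],[0,0,0,0,0,0,5.5],[0,0,0,0,0,0,5.5]])

```text
time: 14.22
position: [0.4468, 0.1439, 0.063]
tool_rot: [0.167, 0.684, -0.166, 0.691]
ft_force: [-0.2, 0.4, -1.9]
grip_width: 0.059
```

Run:
```python
from p import *
plan((.439,.150,.022,-26),vmax=.04)
```

```text
t 14.22 pos [0.4468 0.1439 0.063 ] x [ 0.01   -0.0003 -0.9999] jaw yaw -27.3 F [-0.1567  0.4293 -1.8576] w 0.059 q6 0.55
-> (0.439, 0.15, 0.022, -26) 2 rows
[2.0, 0.1, -0.5] [-0.011, 0.005, -0.002]
[2.1, 0.1, -0.5] [-0.011, 0.005, -0.002]
```

Emit:
arm_command(plan=[[1.5,0.2,-0.6,0,0.007,-0.002,5.5],[1.2,0,0,0,0,0,5.5],[0.7,0,0,0,0,0,5.5],[0,0,0,0,0,0,5.5],[0,0,0,0,0,0,5.5]])

```text
time: 14.85
position: [0.4435, 0.1491, 0.028]
tool_rot: [0.167, 0.685, -0.165, 0.689]
ft_force: [-0.1, -1.5, -1.7]
grip_width: 0.0594
```

Emit:
arm_command(plan=[[0.4,0,0,0,0.003,0,5.5],[0.2,0,0,0,0,0,5.5],[0,0,0,0,0,0,5.5],[0,0,0,0,0,0,7.4],[0,0,0,0,0,0,7.4],[0,0,0,0,0,0,7.4],[-2,0,0,0,0,0,7.4],[-5,0,0,0,0,0,7.0],[-5,0,0,0,0,0,6.6],[-3,0,0,0,0,0,6.6],[0,0,0,0,0,0,6.6]])

```text
time: 16.23
position: [0.4439, 0.1485, 0.1771]
tool_rot: [0.168, 0.686, -0.165, 0.689]
ft_force: [-0.3, 0.5, 0.3]
grip_width: 0.0664
```

Run:
```python
from p import *
plan((.647,-.007,.17,3.5),vmax=.05)
S,_=optics.camera("side")
cv2.imwrite("pics/i.png",cv2.resize(S[130:280,240:420],None,fx=3,fy=3,interpolation=cv2.INTER_CUBIC))
```

```text
t 16.23 pos [0.4439 0.1485 0.1771] x [ 0.0057  0.0031 -1.    ] jaw yaw -27.2 F [-0.2991  0.5227  0.3158] w 0.0664 q6 0.55
-> (0.647, -0.007, 0.17, 3.5) 6 rows
[0.1, -0.8, 4.2] [-0.089, 0.001, -0.001]
[0.1, -1.1, 4.1] [-0.089, 0.001, -0.001]
[0.1, -1.5, 4.0] [-0.089, 0.001, -0.001]
[0.1, -1.8, 3.8] [-0.089, 0.001, -0.001]
[0.1, -2.2, 3.7] [-0.089, 0.001, -0.001]
[0.1, -2.5, 3.5] [-0.089, 0.001, -0.001]
```

View pics/i.png

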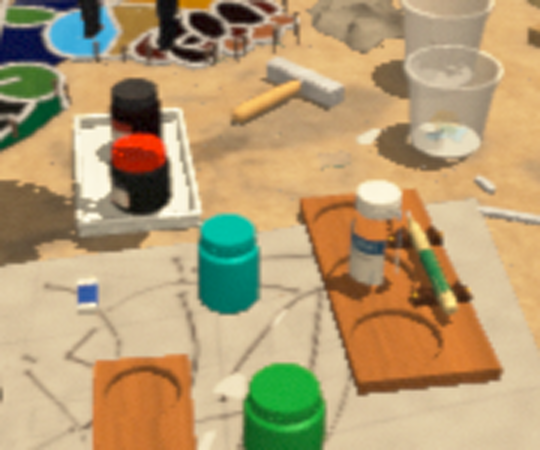

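Both jars stand upright in the tray. Next the bottle, with the jaws mostly along the caddy's y.

Run:
```python
from p import *
plan((.647,-.007,.17,-70),vmax=.05)
```

```text
t 16.27 pos [0.4429 0.1484 0.1759] x [ 0.0028  0.0029 -1.    ] jaw yaw -27.2 F [ 0.5715  0.2086 -0.1041] w 0.0663 q6 0.55
-> (0.647, -0.007, 0.17, -70) 6 rows
[0.1, -0.7, 4.2] [0.124, -0.0, -0.001]
[0.1, -0.2, 4.3] [0.124, -0.0, -0.001]
[0.1, 0.3, 4.3] [0.124, -0.0, -0.001]
[0.1, 0.8, 4.2] [0.124, -0.0, -0.001]
[0.1, 1.4, 4.1] [0.124, -0.0, -0.001]
[0.1, 1.8, 3.9] [0.124, -0.0, -0.001]
```

Emit:
arm_command(plan=[[0,-0.5,2.2,0.06,0,0,6.2],[0,-0.2,4.3,0.12,0,0,6.2],[0,0.3,4.3,0.12,0,0,6.2],[0,0.8,4.2,0.12,0,0,6.2],[0,1.4,4.1,0.12,0,0,6.2],[0,1.8,3.9,0.12,0,0,6.2],[0,0.8,1.7,0.06,0,0,6.2],[0,0,0,0,0,0,6.2],[0,0,0,0,0,0,6.2]])

```text
time: 17.4
position: [0.6579, -0.0139, 0.1565]
tool_rot: [0.407, 0.582, -0.413, 0.569]
ft_force: [0.1, 0.5, 0.3]
grip_width: 0.0618
```

Run:
```python
from p import *
plan((.647,-.007,.12,-70),vmax=.05)
```

```text
t 17.4 pos [ 0.6579 -0.0139  0.1565] x [-0.0202  0.0034 -0.9998] jaw yaw -71.0 F [0.1103 0.4585 0.3317] w 0.0618 q6 1.05
-> (0.647, -0.007, 0.12, -70) 1 rows
[3.7, -0.7, -1.0] [-0.017, -0.01, 0.018]
```

Emit:
arm_command(plan=[[1.5,-0.5,-0.8,-0.015,-0.008,0.014,6.2],[1.5,0,0,0,0,0,6.2],[0,0,0,0,0,0,6.2],[0,0,0,0,0,0,6.2]])

```text
time: 17.9
position: [0.6485, -0.0064, 0.1249]
tool_rot: [0.404, 0.582, -0.406, 0.577]
ft_force: [0.1, -0.2, -0.0]
grip_width: 0.0617
```

Run:
```python
from p import *
plan((.647,-.007,.045,-70),vmax=.02)
S,_=optics.camera("side")
cv2.imwrite("pics/j.png",cv2.resize(S[130:280,300:450],None,fx=3,fy=3,interpolation=cv2.INTER_CUBIC))
```

```text
t 17.9 pos [ 0.6485 -0.0064  0.1249] x [-0.0066  0.001  -1.    ] jaw yaw -69.9 F [ 0.1456 -0.2226 -0.0415] w 0.0617 q6 1.04
-> (0.647, -0.007, 0.045, -70) 4 rows
[2.0, -0.0, 0.0] [0.0, -0.001, 0.001]
[2.0, -0.0, 0.0] [0.0, -0.001, 0.001]
[2.0, -0.0, 0.0] [0.0, -0.001, 0.001]
[2.0, -0.0, 0.0] [0.0, -0.001, 0.001]
```

View pics/j.png

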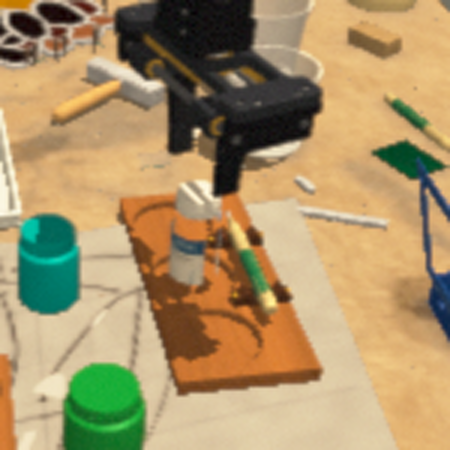

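Emit:
arm_command(plan=[[1.5,0,0,0,0,0,6.2],[1.8,0,0,0,0,0,6.2],[1.8,0,0,0,0,0,6.2],[1.5,0,0,0,0,0,6.2],[0.6,0,0,0,0,0,6.2],[0,0,0,0,0,0,6.2],[0,0,0,0,0,0,6.2]])

```text
time: 18.82
position: [0.6484, -0.0067, 0.0473]
tool_rot: [0.404, 0.581, -0.407, 0.577]
ft_force: [0.6, -0.0, -0.4]
grip_width: 0.0619
```

Emit:
arm_command(plan=[[0.4,0,0,0,0,0,6.2],[0,0,0,0,0,0,6.2],[0,0,0,0,0,0,3.8],[0,0,0,0,0,0,3.8],[0,0,0,0,0,0,3.8],[0,0,0,0,0,0,3.8]])

```text
time: 19.58
position: [0.6494, -0.0065, 0.045]
tool_rot: [0.405, 0.581, -0.406, 0.578]
ft_force: [-0.0, -0.2, -0.2]
grip_width: 0.0411
```

Run:
```python
from p import *
w=R.from_euler('z',1.47,degrees=True).apply([0,.075,0])+[.4482,-.2099,0]; print(w)
plan((.6484,-.0067,.17,-70),(w[0],w[1],.17,-70),vmax=.05)
```

```text
[ 0.4463 -0.1349  0.    ]
t 19.57 pos [ 0.6494 -0.0065  0.045 ] x [-0.0035  0.0008 -1.    ] jaw yaw -70.0 F [-0.0085 -0.1757 -0.1968] w 0.0411 q6 1.04
-> (0.6484, -0.0067, 0.17, -70) 3 rows
[-4.2, -0.0, -0.0] [0.0, -0.001, 0.001]
[-4.2, -0.0, -0.0] [0.0, -0.001, 0.001]
[-4.2, -0.0, -0.0] [0.0, -0.001, 0.001]
-> (np.float64(0.44627598559558984), np.float64(-0.13492468293783866), 0.17, -70) 5 rows
[0.0, -4.7, 1.0] [0.0, 0.0, 0.0]
[0.0, -4.7, 1.0] [0.0, 0.0, 0.0]
[0.0, -4.7, 1.0] [0.0, 0.0, 0.0]
[0.0, -4.7, 1.0] [0.0, 0.0, 0.0]
[0.0, -4.7, 1.0] [0.0, 0.0, 0.0]
```

Emit:
arm_command(plan=[[-2,0,0,0,0,0,3.8],[-4,0,0,0,0,0,3.8],[-4,0,0,0,0,0,3.8],[-2.5,0,0,0,0,0,3.8],[0,-2.3,0.5,0,0,0,3.8],[0,-4.7,1.0,0,0,0,3.8],[0,-4.7,1.0,0,0,0,3.8],[0,-4.7,1.0,0,0,0,3.8],[0,-4.7,1.0,0,0,0,3.8],[0,-2,0.4,0,0,0,3.8],[0,0,0,0,0,0,3.8],[0,0,0,0,0,0,3.8]])

```text
time: 21.08
position: [0.4491, -0.1368, 0.1878]
tool_rot: [0.406, 0.573, -0.404, 0.586]
ft_force: [0.3, -0.3, -1.2]
grip_width: 0.0413
```

Run:
```python
from p import *
plan((.447,-.135,.08,-70),vmax=.04)
```

```text
t 21.07 pos [ 0.4491 -0.1368  0.1878] x [ 0.0167 -0.0082 -0.9998] jaw yaw -69.9 F [ 0.2974 -0.3019 -1.1826] w 0.0413 q6 0.68
-> (0.447, -0.135, 0.08, -70) 3 rows
[3.6, -0.1, -0.1] [0.001, 0.004, -0.004]
[3.6, -0.1, -0.1] [0.001, 0.004, -0.004]
[3.6, -0.1, -0.1] [0.001, 0.004, -0.004]
```

Emit:
arm_command(plan=[[2,0,0,0,0.012,-0.013,3.8],[3,0,0,0,0,0,3.8],[3,0,0,0,0,0,3.8],[2,0,0,0,0,0,3.8],[0,0,0,0,0,0,3.8],[0,0,0,0,0,0,3.8]])

```text
time: 21.82
position: [0.4594, -0.1367, 0.0878]
tool_rot: [0.403, 0.576, -0.402, 0.586]
ft_force: [-0.5, -0.7, -0.1]
grip_width: 0.0412
```

Run:
```python
from p import *
plan((.447,-.135,.048,-70),vmax=.04)
S,_=optics.camera("side")
cv2.imwrite("pics/k.png",cv2.resize(S[190:340,230:380],None,fx=3,fy=3,interpolation=cv2.INTER_CUBIC))
```

```text
t 21.82 pos [ 0.4594 -0.1367  0.0878] x [ 0.0117 -0.0069 -0.9999] jaw yaw -69.5 F [-0.4553 -0.6917 -0.1231] w 0.0412 q6 0.69
-> (0.447, -0.135, 0.048, -70) 2 rows
[2.0, -0.6, -0.3] [0.005, 0.005, -0.004]
[2.0, -0.6, -0.3] [0.005, 0.005, -0.004]
```

View pics/k.png

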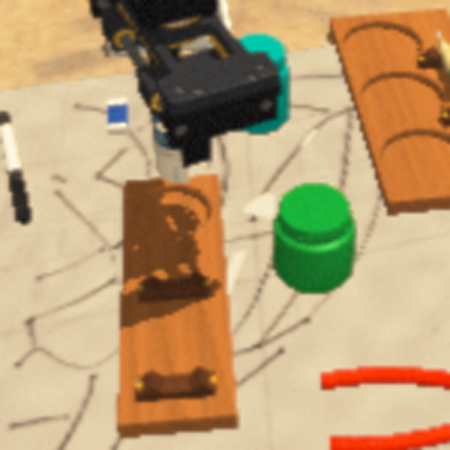

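Emit:
arm_command(plan=[[0.8,-1.0,-0.4,0,0.008,-0.007,3.8],[0,0,0,0,0,0,3.8],[0,0,0,0,0,0,3.8]])

```text
time: 22.25
position: [0.4489, -0.137, 0.081]
tool_rot: [0.403, 0.579, -0.403, 0.583]
ft_force: [-0.3, 0.5, -0.7]
grip_width: 0.0415
```

Run:
```python
from p import *
plan((.447,-.135,.046,-70),vmax=.02)
```

```text
t 22.25 pos [ 0.4489 -0.137   0.081 ] x [ 0.0048 -0.0033 -1.    ] jaw yaw -69.5 F [-0.3283  0.4684 -0.6954] w 0.0415 q6 0.68
-> (0.447, -0.135, 0.046, -70) 2 rows
[1.7, -0.1, -0.1] [0.005, 0.002, -0.002]
[1.7, -0.1, -0.1] [0.005, 0.002, -0.002]
```

Emit:
arm_command(plan=[[1.2,-0.2,-0.2,0,0.003,-0.002,3.8],[1.2,0,0,0,0,0,3.8],[0.8,0,0,0,0,0,3.8],[0,0,0,0,0,0,3.8],[0,0,0,0,0,0,3.8]])

```text
time: 22.88
position: [0.4463, -0.136, 0.0463]
tool_rot: [0.403, 0.581, -0.403, 0.582]
ft_force: [-0.1, 1.4, -0.9]
grip_width: 0.0416
```

Emit:
arm_command(plan=[[0.2,0,0,0,0,0,3.8],[0,0,0,0,0,0,3.8],[0,0,0,0,0,0,5.8],[0,0,0,0,0,0,5.8],[0,0,0,0,0,0,5.8],[-2,0,0,0,0,0,5.8],[-4,0,0,0,0,0,5.8],[-5,0,0,0,0,0,5.8],[-3,0,0,0,0,0,5.0],[0,0,0,0,0,0,3.5]])

```text
time: 24.12
position: [0.4465, -0.1362, 0.1888]
tool_rot: [0.403, 0.58, -0.403, 0.582]
ft_force: [0.2, 0.1, -0.2]
grip_width: 0.0464
```

Run:
```python
from p import *
plan((.55,-.07,.19,3.5),vmax=.05)
T,_=optics.camera("top");S,_=optics.camera("side")
a=cv2.resize(T[140:260,280:390],None,fx=3.6,fy=3.6,interpolation=cv2.INTER_CUBIC)
b=cv2.resize(S[160:330,250:410],None,fx=2.5,fy=2.5,interpolation=cv2.INTER_CUBIC)
o=np.zeros((440,800,3),np.uint8);o[:a.shape[0],:a.shape[1]]=a;o[:b.shape[0],400:400+b.shape[1]]=b
cv2.imwrite("pics/l.png",o)
```

```text
t 24.12 pos [ 0.4465 -0.1362  0.1888] x [ 0.0025 -0.0015 -1.    ] jaw yaw -69.5 F [ 0.2332  0.0576 -0.1909] w 0.0464 q6 0.68
-> (0.55, -0.07, 0.19, 3.5) 8 rows
[-0.0, 1.5, -0.3] [-0.159, 0.0, -0.0]
[-0.0, 1.5, -0.1] [-0.159, 0.0, -0.0]
[-0.0, 1.5, 0.2] [-0.159, 0.0, -0.0]
[-0.0, 1.5, 0.4] [-0.159, 0.0, -0.0]
[-0.0, 1.4, 0.6] [-0.159, 0.0, -0.0]
[-0.0, 1.3, 0.8] [-0.159, 0.0, -0.0]
[-0.0, 1.1, 1.0] [-0.159, 0.0, -0.0]
[-0.0, 1.0, 1.2] [-0.159, 0.0, -0.0]
```

View pics/l.png

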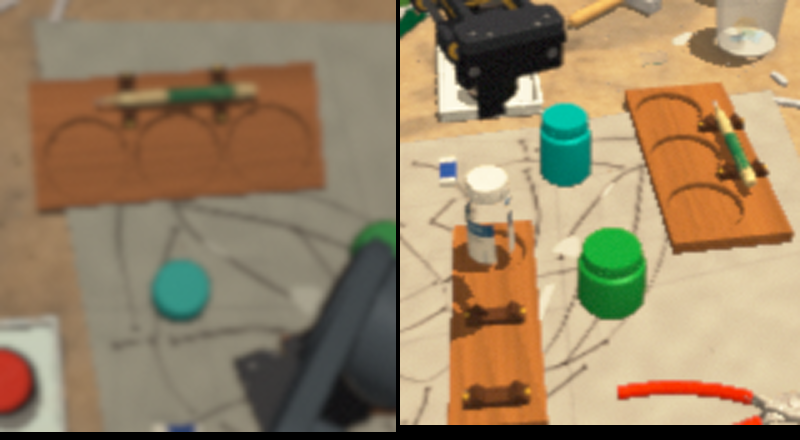

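Bottle is upright in the well, and the three sockets are clear. Refine the cutter position from the saved image.

Run:
```python
from p import *
f=lambda u,v:(280+u/3.6-.5*0,140+v/3.6)
for z,L in((.03,[(97,103),(256,88),(170,98),(232,91)]),(.028,[(128,97),(218,92)]),(.016,[(30,85),(313,63),(325,187),(37,208)]),):
    print(plane("top",[f(*q) for q in L],z))
plan((.694,-.005,.16,3.5),vmax=.05)
```

```text
[[ 0.6884  0.0621  0.03  ]
 [ 0.7002 -0.0793  0.03  ]
 [ 0.6921 -0.0027  0.03  ]
 [ 0.6977 -0.0579  0.03  ]]
[[ 0.6939  0.0346  0.028 ]
 [ 0.6974 -0.0456  0.028 ]]
[[ 0.7086  0.1225  0.016 ]
 [ 0.7256 -0.1323  0.016 ]
 [ 0.6125 -0.1399  0.016 ]
 [ 0.597   0.1167  0.016 ]]
t 24.23 pos [ 0.4449 -0.1353  0.1866] x [-0.0023  0.0014 -1.    ] jaw yaw -69.5 F [ 0.9747  0.9527 -0.6416] w 0.0402 q6 0.68
-> (0.694, -0.005, 0.16, 3.5) 8 rows
[0.3, 3.5, -0.4] [-0.159, -0.0, 0.0]
[0.3, 3.5, 0.1] [-0.159, -0.0, 0.0]
[0.3, 3.4, 0.7] [-0.159, -0.0, 0.0]
[0.3, 3.3, 1.2] [-0.159, -0.0, 0.0]
[0.3, 3.1, 1.7] [-0.159, -0.0, 0.0]
[0.3, 2.7, 2.2] [-0.159, -0.0, 0.0]
[0.3, 2.4, 2.6] [-0.159, -0.0, 0.0]
[0.3, 1.9, 2.9] [-0.159, -0.0, 0.0]
```

Emit:
arm_command(plan=[[0,2.0,-0.2,-0.08,0,0,4.0],[0,3.5,0.1,-0.16,0,0,4.0],[0,3.4,0.7,-0.16,0,0,4.0],[0,3.3,1.2,-0.16,0,0,4.0],[0,3.1,1.7,-0.16,0,0,4.0],[0,2.7,2.2,-0.16,0,0,4.0],[0,2.4,2.6,-0.16,0,0,4.0],[0,1.9,2.9,-0.16,0,0,4.0],[0,0.8,1.4,-0.08,0,0,4.0],[0,0,0,0,0,0,4.0],[0,0,0,0,0,0,4.0]])

```text
time: 25.6
position: [0.6936, -0.0109, 0.1553]
tool_rot: [-0.031, 0.723, 0.043, 0.689]
ft_force: [0.3, 0.1, 0.0]
grip_width: 0.0403
```

Run:
```python
from p import *
plan((.694,-.006,.09,4.2),vmax=.04)
```

```text
t 25.6 pos [ 0.6936 -0.0109  0.1553] x [-0.0485  0.0138 -0.9987] jaw yaw 6.1 F [0.2698 0.1253 0.0154] w 0.0403 q6 -0.29
-> (0.694, -0.006, 0.09, 4.2) 2 rows
[3.3, 0.2, 0.2] [0.016, -0.024, -0.009]
[3.3, 0.2, 0.1] [0.016, -0.024, -0.009]
```

Emit:
arm_command(plan=[[2.0,0.3,0.2,0.03,-0.045,-0.018,4.0],[2.5,0,0,0,0,0,4.0],[1.5,0,0,0,0,0,4.0],[0,0,0,0,0,0,4.0],[0,0,0,0,0,0,4.0]])

```text
time: 26.22
position: [0.6911, -0.01, 0.0934]
tool_rot: [-0.024, 0.708, 0.024, 0.705]
ft_force: [0.2, 0.0, 0.1]
grip_width: 0.0402
```

Run:
```python
from p import *
plan((.694,-.006,.06,4.2),vmax=.04)
```

```text
t 26.23 pos [ 0.6911 -0.01    0.0934] x [-0.0041 -0.0006 -1.    ] jaw yaw 3.9 F [0.1517 0.0289 0.1416] w 0.0402 q6 -0.24
-> (0.694, -0.006, 0.06, 4.2) 1 rows
[3.3, 0.4, 0.3] [-0.006, -0.004, 0.0]
```

Emit:
arm_command(plan=[[1.5,0.4,0.3,0,-0.003,0,4.0],[1.5,0,0,0,0,0,4.0],[0,0,0,0,0,0,4.0],[0,0,0,0,0,0,4.0]])

```text
time: 26.72
position: [0.695, -0.0056, 0.0626]
tool_rot: [-0.024, 0.706, 0.023, 0.707]
ft_force: [-0.7, 0.6, -0.5]
grip_width: 0.0402
```

Run:
```python
from p import *
plan((.694,-.006,.0215,4.2),vmax=.04)
S,_=optics.camera("side")
cv2.imwrite("pics/n.png",cv2.resize(S[150:250,320:420],None,fx=4.5,fy=4.5,interpolation=cv2.INTER_CUBIC))
```

```text
t 26.73 pos [ 0.695  -0.0056  0.0626] x [ 0.0016 -0.0008 -1.    ] jaw yaw 3.9 F [-0.6894  0.6464 -0.5083] w 0.0402 q6 -0.24
-> (0.694, -0.006, 0.0215, 4.2) 2 rows
[2.1, -0.0, -0.1] [-0.003, 0.001, 0.0]
[2.1, -0.0, -0.1] [-0.003, 0.001, 0.0]
```

View pics/n.png

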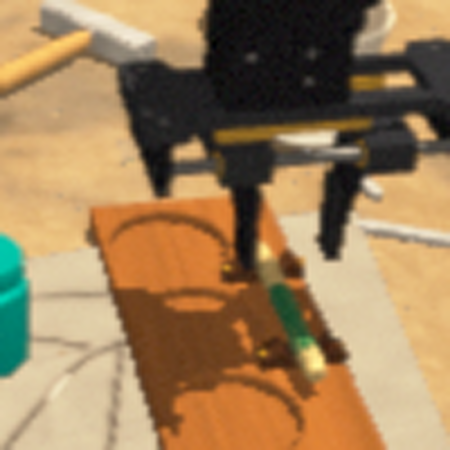

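The fingers straddle the cutter midway between the notched pieces. Descending.

Emit:
arm_command(plan=[[1.4,0,0,0,0,0,4.0],[1.2,0,0,0,0,0,4.0],[0.8,0,0,0,0,0,4.0],[0,0,0,0,0,0,4.0],[0,0,0,0,0,0,4.0]])

```text
time: 27.4
position: [0.6948, -0.0057, 0.026]
tool_rot: [-0.024, 0.706, 0.023, 0.707]
ft_force: [0.9, 0.3, -0.0]
grip_width: 0.0398
```

Emit:
arm_command(plan=[[0.4,0,0,0,0,0,4.0],[0,0,0,0,0,0,4.0],[0,0,0,0,0,0,0.8],[0,0,0,0,0,0,0.8],[0,0,0,0,0,0,0.8],[0,0,0,0,0,0,0.8],[0,0,0,0,0,0,0.8],[0,0,0,0,0,0,0.8]], grip_force=20)

```text
time: 28.4
position: [0.6958, -0.0058, 0.023]
tool_rot: [-0.024, 0.705, 0.023, 0.708]
ft_force: [-0.7, 0.3, 0.2]
grip_width: 0.0117
```

Emit:
arm_command(plan=[[-2,0,0,0,0,0,0.8],[-4,0,0,0,0,0,0.8],[-4,0,0,0,0,0,0.8],[-3.5,0,0,0,0,0,0.8],[0,0,0,0,0,0,0.8],[0,0,0,0,0,0,0.8]])

```text
time: 29.15
position: [0.6953, -0.0056, 0.1668]
tool_rot: [-0.024, 0.705, 0.023, 0.709]
ft_force: [0.2, 0.2, -0.4]
grip_width: 0.0113
```

Run:
```python
from p import *
plan((.4495,-.258,.16,1.5),vmax=.05)
T=cv2.imread("pics/top0.png")
f=lambda u,v:(220+u/3.6,140+v/3.6)
print(plane("top",[f(639,371),f(732,369)],.028), plane("side",[(220+210/3.1,160+388/3.1),(220+212/3.1,160+489/3.1)],.027))
```

```text
t 29.15 pos [ 0.6953 -0.0056  0.1668] x [ 0.0056 -0.0014 -1.    ] jaw yaw 3.9 F [ 0.1623  0.1793 -0.3935] w 0.0113 q6 -0.24
-> (0.4495, -0.258, 0.16, 1.5) 8 rows
[0.1, -2.9, -3.3] [0.005, 0.001, 0.0]
[0.1, -3.0, -3.3] [0.005, 0.001, 0.0]
[0.1, -3.0, -3.2] [0.005, 0.001, 0.0]
[0.1, -3.0, -3.2] [0.005, 0.001, 0.0]
[0.1, -3.0, -3.2] [0.005, 0.001, 0.0]
[0.1, -3.0, -3.2] [0.005, 0.001, 0.0]
[0.1, -3.0, -3.2] [0.005, 0.001, 0.0]
[0.1, -3.1, -3.2] [0.005, 0.001, 0.0]
[[ 0.4473 -0.2196  0.028 ]
 [ 0.4478 -0.301   0.028 ]] [[ 0.4497 -0.2211  0.027 ]
 [ 0.4512 -0.3029  0.027 ]]
```

Emit:
arm_command(plan=[[0,-1.5,-1.7,0,0,0,0.8],[0,-3.0,-3.2,0.01,0,0,0.8],[0,-3.0,-3.2,0.01,0,0,0.8],[0,-3.0,-3.2,0.01,0,0,0.8],[0,-3.0,-3.2,0.01,0,0,0.8],[0,-3.0,-3.2,0,0,0,0.8],[0,-3.0,-3.2,0,0,0,0.8],[0,-3.0,-3.2,0,0,0,0.8],[0,-1.2,-1.3,0,0,0,0.8],[0,0,0,0,0,0,0.8],[0,0,0,0,0,0,0.8]])

```text
time: 30.52
position: [0.4369, -0.2551, 0.1532]
tool_rot: [-0.005, 0.713, 0.014, 0.701]
ft_force: [-0.1, -0.2, -0.4]
grip_width: 0.0114
```

Run:
```python
from p import *
plan((.449,-.259,.09,1.5),vmax=.04)
```

```text
t 30.52 pos [ 0.4369 -0.2551  0.1532] x [-0.0164  0.0121 -0.9998] jaw yaw 1.6 F [-0.1173 -0.2327 -0.3975] w 0.0114 q6 -0.77
-> (0.449, -0.259, 0.09, 1.5) 2 rows
[3.1, -0.2, 0.7] [0.0, -0.008, -0.006]
[3.2, -0.2, 0.6] [0.0, -0.008, -0.006]
```

Emit:
arm_command(plan=[[2,-0.4,1.0,0,-0.015,-0.012,0.8],[2.5,0,0,0,0,0,0.8],[1.5,0,0,0,0,0,0.8],[0,0,0,0,0,0,0.8],[0,0,0,0,0,0,0.8]])

```text
time: 31.15
position: [0.4509, -0.2549, 0.091]
tool_rot: [-0.012, 0.707, 0.012, 0.707]
ft_force: [0.6, 0.3, -0.6]
grip_width: 0.0111
```

Run:
```python
from p import *
plan((.449,-.259,.055,1.5),vmax=.04)
```

```text
t 31.15 pos [ 0.4509 -0.2549  0.091 ] x [ 0.0007  0.0004 -1.    ] jaw yaw 2.0 F [ 0.6445  0.256  -0.5886] w 0.0111 q6 -0.77
-> (0.449, -0.259, 0.055, 1.5) 1 rows
[3.6, -0.4, -0.2] [0.008, 0.001, -0.0]
```

Emit:
arm_command(plan=[[1.5,-0.4,-0.2,0.008,0,0,0.8],[1.6,0,0,0,0,0,0.8],[0,0,0,0,0,0,0.8],[0,0,0,0,0,0,0.8]])

```text
time: 31.65
position: [0.4502, -0.2602, 0.0597]
tool_rot: [-0.01, 0.706, 0.008, 0.708]
ft_force: [0.3, 0.3, -0.8]
grip_width: 0.0117
```

Run:
```python
from p import *
plan((.449,-.259,.024,1.5),vmax=.04)
S,_=optics.camera("side")
cv2.imwrite("pics/q.png",cv2.resize(S[220:350,240:350],None,fx=4.5,fy=4.5,interpolation=cv2.INTER_CUBIC))
```

```text
t 31.65 pos [ 0.4502 -0.2602  0.0597] x [ 0.0036 -0.0024 -1.    ] jaw yaw 1.5 F [ 0.2606  0.3475 -0.8282] w 0.0117 q6 -0.77
-> (0.449, -0.259, 0.024, 1.5) 1 rows
[3.6, 0.1, -0.1] [-0.0, 0.003, 0.002]
```

View pics/q.png

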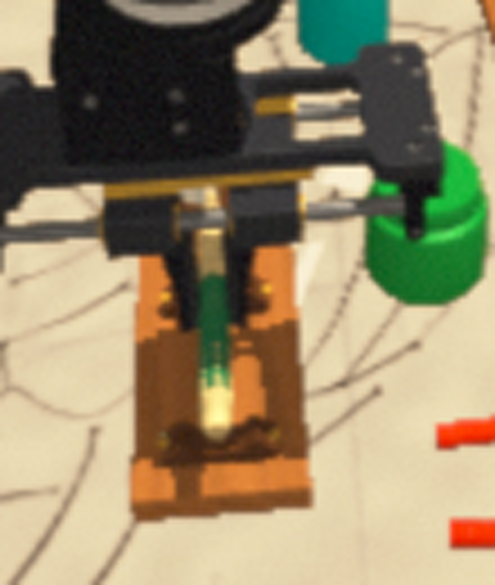

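The cutter is aligned above the near notch at (215,435). A stub hangs from the gripper's body near the green jar at (415,235), so I'll check its height before lowering.

Run:
```python
from p import *
for z in(.07,.09,.11,.13,.15):
    print(z,plane("side",[(332.2,272.9)],z)[0][:2],proj("side",[[.545,-.255,z]])[0])
S=cv2.imread("pics/side0.png");h=cv2.cvtColor(S,cv2.COLOR_BGR2HSV)
print("green jar top", plane("top",[(386.5,210.5)],.061))
T,d=optics.camera("side"); P=cloud("side",d); print(P[268:274,331:335].reshape(-1,3)[::3])
```

```text
0.07 [ 0.5412 -0.2351] [335.1463 280.2059]
0.09 [ 0.539  -0.2544] [335.3111 272.9411]
0.11 [ 0.5369 -0.2738] [335.4814 265.4433]
0.13 [ 0.5348 -0.2931] [335.6574 257.7007]
0.15 [ 0.5326 -0.3124] [335.8394 249.7012]
green jar top [[ 0.5467 -0.1832  0.061 ]]
[[ 0.5324 -0.2941  0.1433]
 [ 0.5378 -0.2933  0.1421]
 [ 0.536  -0.2933  0.1397]
 [ 0.5342 -0.2944  0.1386]
 [ 0.5325 -0.2932  0.1351]
 [ 0.5379 -0.2936  0.135 ]
 [ 0.536  -0.2947  0.1338]
 [ 0.5432 -0.2128  0.0467]]
```

The stub's tip is at z≈0.133, which is the stated envelope of the body. It stays well above the green jar, so I'll lower the cutter.

Emit:
arm_command(plan=[[1.4,0.1,-0.1,0,0.002,0,0.8],[1.2,0,0,0,0,0,0.8],[0.4,0,0,0,0,0,0.8],[0,0,0,0,0,0,0.8],[0,0,0,0,0,0,0.8]])

```text
time: 32.38
position: [0.4494, -0.2593, 0.028]
tool_rot: [-0.01, 0.706, 0.008, 0.708]
ft_force: [0.1, 0.1, -1.1]
grip_width: 0.0113
```

Emit:
arm_command(plan=[[0.3,0,0,0,0,0,0.8],[0,0,0,0,0,0,0.8],[0.2,0,0,0,0,0,0.8],[0,0,0,0,0,0,0.8]])

```text
time: 32.88
position: [0.4499, -0.2597, 0.0233]
tool_rot: [-0.011, 0.706, 0.008, 0.708]
ft_force: [0.6, -0.2, -1.4]
grip_width: 0.0116
```

Emit:
arm_command(plan=[[0.1,0,0,0,0,0,0.8],[0,0,0,0,0,0,0.8],[0,0,0,0,0,0,1.6],[0,0,0,0,0,0,2.4],[0,0,0,0,0,0,3.4],[0,0,0,0,0,0,3.4],[0,0,0,0,0,0,3.4],[-2,0,0,0,0,0,3.4],[-4,0,0,0,0,0,3.4],[-5,0,0,0,0,0,3.4],[-3,0,0,0,0,0,3.4],[0,0,0,0,0,0,5.0]])

```text
time: 34.38
position: [0.4493, -0.2592, 0.166]
tool_rot: [-0.01, 0.706, 0.008, 0.708]
ft_force: [1.2, -0.6, -0.2]
grip_width: 0.0384
```

Run:
```python
from p import *
plan((.4438,.149,.17,-26),vmax=.05)
S,_=optics.camera("side")
cv2.imwrite("pics/r.png",cv2.resize(S[140:350,230:410],None,fx=2.8,fy=2.8,interpolation=cv2.INTER_CUBIC))
```

```text
t 34.38 pos [ 0.4493 -0.2592  0.166 ] x [ 0.0023 -0.0032 -1.    ] jaw yaw 1.5 F [ 1.1745 -0.6313 -0.1858] w 0.0384 q6 -0.76
-> (0.4438, 0.149, 0.17, -26) 9 rows
[-0.1, 4.5, 0.1] [0.053, 0.0, 0.0]
[-0.1, 4.5, -0.2] [0.053, 0.0, 0.0]
[-0.1, 4.5, -0.4] [0.053, 0.0, 0.0]
[-0.1, 4.5, -0.7] [0.053, 0.0, 0.0]
[-0.1, 4.4, -0.9] [0.053, 0.0, 0.0]
[-0.1, 4.4, -1.1] [0.053, 0.0, 0.0]
[-0.1, 4.3, -1.4] [0.053, 0.0, 0.0]
[-0.0, 4.2, -1.6] [0.053, 0.0, 0.0]
[-0.0, 4.2, -1.8] [0.053, 0.0, 0.0]
```

View pics/r.png

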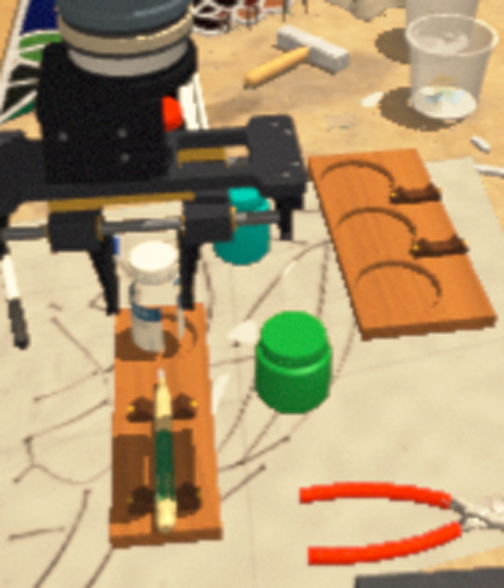

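The cutter lies in both notches. All 16 views are used up, so the remaining checks will be numeric. Now the patina jar, from where I released it.

Emit:
arm_command(plan=[[0,2.2,0.1,0.03,0,0,7.4],[0,4.5,-0.2,0.05,0,0,7.4],[0,4.5,-0.4,0.05,0,0,7.4],[0,4.5,-0.7,0.05,0,0,7.4],[0,4.4,-0.9,0.05,0,0,7.4],[0,4.4,-1.1,0.05,0,0,7.4],[0,4.3,-1.4,0.05,0,0,7.4],[0,4.2,-1.6,0.05,0,0,7.4],[0,4.2,-1.8,0.05,0,0,7.4],[0,2,-1,0.03,0,0,7.4],[0,0,0,0,0,0,7.4],[0,0,0,0,0,0,7.4]])

```text
time: 35.92
position: [0.4227, 0.1598, 0.1491]
tool_rot: [0.158, 0.7, -0.16, 0.678]
ft_force: [0.6, -0.0, 0.1]
grip_width: 0.0741
```

Run:
```python
from p import *
plan((.4438,.1488,.12,-27),vmax=.05)
```

```text
t 35.92 pos [0.4227 0.1598 0.1491] x [-0.0317  0.0041 -0.9995] jaw yaw -26.0 F [ 0.5805 -0.0453  0.1449] w 0.0741 q6 0.55
-> (0.4438, 0.1488, 0.12, -27) 1 rows
[2.8, -0.0, 2.5] [0.018, -0.03, 0.01]
```

Emit:
arm_command(plan=[[1.5,0,2.3,0.018,-0.03,0.01,7.4],[1.0,0,0,0,0,0,7.4],[0,0,0,0,0,0,7.4],[0,0,0,0,0,0,7.4]])

```text
time: 36.42
position: [0.4415, 0.1469, 0.1216]
tool_rot: [0.166, 0.689, -0.167, 0.686]
ft_force: [0.4, 0.3, 0.1]
grip_width: 0.0738
```

Run:
```python
from p import *
plan((.4438,.1488,.07,-27),vmax=.05)
```

```text
t 36.42 pos [0.4415 0.1469 0.1216] x [-0.005  -0.0008 -1.    ] jaw yaw -27.2 F [0.4243 0.2881 0.108 ] w 0.0738 q6 0.56
-> (0.4438, 0.1488, 0.07, -27) 2 rows
[2.6, 0.1, 0.1] [-0.002, -0.002, 0.002]
[2.6, 0.1, 0.1] [-0.002, -0.002, 0.002]
```

Emit:
arm_command(plan=[[2,0.2,0.1,0,-0.003,0.001,7.4],[2.4,0,0,0,0,0,7.4],[2.4,0,0,0,0,0,7.4],[1.7,0,0,0,0,0,7.4],[0,0,0,0,0,0,7.4],[0,0,0,0,0,0,7.4]])

```text
time: 37.17
position: [0.4447, 0.1487, 0.0377]
tool_rot: [0.166, 0.686, -0.166, 0.689]
ft_force: [0.2, -0.9, -0.1]
grip_width: 0.074
```

Emit:
arm_command(plan=[[1.4,0,0,0,0,0,7.4],[0,0,0,0,0,0,7.4],[0,0,0,0,0,0,7.4],[0,0,0,0,0,0,5.5],[0,0,0,0,0,0,5.5],[0,0,0,0,0,0,5.5],[0,0,0,0,0,0,5.5]], grip_force=15)

```text
time: 38.05
position: [0.4455, 0.149, 0.0246]
tool_rot: [0.166, 0.685, -0.165, 0.69]
ft_force: [-0.5, -0.5, -0.8]
grip_width: 0.0593
```

Emit:
arm_command(plan=[[-2,0,0,0,0,0,5.5],[-4,0,0,0,0,0,5.5],[-4,0,0,0,0,0,5.5],[-3,0,0,0,0,0,5.5],[0,0,0,0,0,0,5.5],[0,0,0,0,0,0,5.5]])

```text
time: 38.8
position: [0.4432, 0.1486, 0.156]
tool_rot: [0.166, 0.687, -0.166, 0.688]
ft_force: [-0.4, 1.0, -2.6]
grip_width: 0.0593
```

Run:
```python
from p import *
plan((.651,-.0885,.16,-27),vmax=.05)
```

```text
t 38.8 pos [0.4432 0.1486 0.156 ] x [ 0.0023 -0.0008 -1.    ] jaw yaw -27.1 F [-0.362   1.0025 -2.6033] w 0.0593 q6 0.56
-> (0.651, -0.0885, 0.16, -27) 7 rows
[-0.0, -1.7, 4.2] [-0.0, 0.0, -0.0]
[-0.0, -1.7, 4.2] [-0.0, 0.0, -0.0]
[-0.1, -1.7, 4.2] [-0.0, 0.0, -0.0]
[-0.1, -1.7, 4.2] [-0.0, 0.0, -0.0]
[-0.1, -1.7, 4.2] [-0.0, 0.0, -0.0]
[-0.1, -1.7, 4.2] [-0.0, 0.0, -0.0]
[-0.1, -1.7, 4.2] [-0.0, 0.0, -0.0]
```

Emit:
arm_command(plan=[[-0.2,-0.8,2.1,0,0,0,5.5],[-0.2,-1.7,4.2,0,0,0,5.5],[-0.2,-1.7,4.2,0,0,0,5.5],[-0.2,-1.7,4.2,0,0,0,5.5],[-0.2,-1.7,4.2,0,0,0,5.5],[-0.2,-1.7,4.2,0,0,0,5.5],[0,-1.7,4.2,0,0,0,5.5],[0,-0.6,1.4,0,0,0,5.5],[0,0,0,0,0,0,5.5],[0,0,0,0,0,0,5.5]])

```text
time: 40.05
position: [0.6384, -0.0895, 0.1436]
tool_rot: [0.165, 0.701, -0.166, 0.674]
ft_force: [-0.4, -0.5, -2.3]
grip_width: 0.0595
```

Run:
```python
from p import *
plan((.651,-.0885,.07,-27),vmax=.05)
```

```text
t 40.05 pos [ 0.6384 -0.0895  0.1436] x [-0.0371  0.0079 -0.9993] jaw yaw -27.1 F [-0.4121 -0.4682 -2.3049] w 0.0595 q6 0.16
-> (0.651, -0.0885, 0.07, -27) 2 rows
[3.7, 0.4, 0.7] [-0.0, -0.018, 0.005]
[3.7, 0.3, 0.6] [-0.0, -0.018, 0.005]
```

Emit:
arm_command(plan=[[2,0.6,1.0,0,-0.033,0.01,5.5],[2.5,0,0,0,0,0,5.5],[1.5,0,0,0,0,0,5.5],[0,0,0,0,0,0,5.5],[0,0,0,0,0,0,5.5]])

```text
time: 40.67
position: [0.6458, -0.0822, 0.0825]
tool_rot: [0.164, 0.69, -0.163, 0.686]
ft_force: [0.1, 0.1, -1.8]
grip_width: 0.0593
```

Run:
```python
from p import *
plan((.651,-.0885,.05,-27),vmax=.05)
```

```text
t 40.67 pos [ 0.6458 -0.0822  0.0825] x [-0.0059  0.0038 -1.    ] jaw yaw -26.7 F [ 0.0554  0.0957 -1.8374] w 0.0593 q6 0.17
-> (0.651, -0.0885, 0.05, -27) 1 rows
[3.2, -0.3, 0.8] [0.005, -0.007, -0.001]
```

Emit:
arm_command(plan=[[0.8,-0.3,0.7,0.003,-0.005,0,5.5],[1.2,0,0,0,0,0,5.5],[0.8,0,0,0,0,0,5.5],[0,0,0,0,0,0,5.5],[0,0,0,0,0,0,5.5]])

```text
time: 41.3
position: [0.6521, -0.0891, 0.054]
tool_rot: [0.165, 0.687, -0.164, 0.688]
ft_force: [-0.1, 0.1, -2.3]
grip_width: 0.0591
```

Run:
```python
from p import *
plan((.651,-.0885,.03,-27),vmax=.05)
```

```text
t 41.3 pos [ 0.6521 -0.0891  0.054 ] x [ 0.0017  0.0004 -1.    ] jaw yaw -26.9 F [-0.0863  0.0705 -2.3204] w 0.0591 q6 0.16
-> (0.651, -0.0885, 0.03, -27) 1 rows
[2.4, -0.0, -0.1] [0.001, 0.001, -0.001]
```

Emit:
arm_command(plan=[[1.0,0,-0.1,0,0,0,5.5],[0.8,0,0,0,0,0,5.5],[0.3,0,0,0,0,0,5.5],[0,0,0,0,0,0,5.5],[0,0,0,0,0,0,5.5]])

```text
time: 41.92
position: [0.6513, -0.0885, 0.0316]
tool_rot: [0.165, 0.687, -0.164, 0.688]
ft_force: [-0.1, -0.2, -1.7]
grip_width: 0.0588
```

Emit:
arm_command(plan=[[0.2,0,0,0,0,0,5.5],[0,0,0,0,0,0,5.5],[0,0,0,0,0,0,7.4],[0,0,0,0,0,0,7.4],[0,0,0,0,0,0,7.4],[-2,0,0,0,0,0,7.4],[-4,0,0,0,0,0,7.4],[-4,0,0,0,0,0,7.2],[-3,0,0,0,0,0,7.2],[0,0,0,0,0,0,7.2]])

```text
time: 43.18
position: [0.6535, -0.0892, 0.1711]
tool_rot: [0.165, 0.684, -0.165, 0.692]
ft_force: [-0.0, 0.1, 0.4]
grip_width: 0.0718
```

Run:
```python
from p import *
from m import *
plan((.4398,.246,.16,32.5),vmax=.05)
T,_=optics.camera("top"); h=cv2.cvtColor(T,cv2.COLOR_BGR2HSV); H,s,v=[h[...,i].astype(int) for i in range(3)]
m=((v<60)).astype(bool)
b=blob(m,(238,225,262,265)); vv,uu=np.nonzero(b); c=(uu.mean(),vv.mean()); print("flux",circ(b),plane("top",[c],.077))
```

```text
t 43.17 pos [ 0.6535 -0.0892  0.1711] x [ 0.0108 -0.0023 -0.9999] jaw yaw -26.9 F [-0.0366  0.1171  0.3775] w 0.0718 q6 0.16
-> (0.4398, 0.246, 0.16, 32.5) 8 rows
[0.1, 2.5, -4.3] [-0.13, 0.001, 0.0]
[0.1, 3.1, -3.9] [-0.13, 0.001, 0.0]
[0.1, 3.5, -3.5] [-0.13, 0.001, 0.0]
[0.1, 4.0, -3.0] [-0.13, 0.001, 0.0]
[0.1, 4.3, -2.5] [-0.13, 0.001, 0.0]
[0.1, 4.6, -1.9] [-0.13, 0.001, 0.0]
[0.1, 4.8, -1.3] [-0.13, 0.001, 0.0]
[0.1, 4.9, -0.6] [-0.13, 0.001, 0.0]Traceback (most recent call last):
  File "<stdin>", line 6, in <module>
  File "m.py", line 4, in blob
    n,l,s,c=cv2.connectedComponentsWithStats(k); i=1+np.argmax(s[1:,4]); return (l==i).astype(np.uint8)
                                                     ~~~~~~~~~^^^^^^^^^
    return _wrapfunc(a, 'argmax', axis=axis, out=out, **kwds)
    return bound(*args, **kwds)
ValueError: attempt to get argmax of an empty sequence
```

Run:
```python
from p import *
from m import *
T,_=optics.camera("top"); g=cv2.cvtColor(T,cv2.COLOR_BGR2GRAY); print(proj("top",[[.44,.246,.077]]))
m=(g<75); b=blob(m,(230,225,300,275)); vv,uu=np.nonzero(b); c=(uu.mean(),vv.mean()); print(circ(b),c,plane("top",[c],.06))
h=cv2.cvtColor(T,cv2.COLOR_BGR2HSV).astype(int); red=((h[...,0]<6)|(h[...,0]>172))&(h[...,1]>190); b=blob(red,(335,155,380,200)); vv,uu=np.nonzero(b); c=(uu.mean(),vv.mean()); print("red",circ(b),plane("top",[c],.069))
```

```text
[[246.4675 246.8275]]
((241, 225, 59, 50), np.uint64(679)) (np.float64(277.62886597938143), np.float64(238.35051546391753)) [[0.4654 0.1533 0.06  ]]Traceback (most recent call last):
  File "<stdin>", line 5, in <module>
  File "m.py", line 4, in blob
    n,l,s,c=cv2.connectedComponentsWithStats(k); i=1+np.argmax(s[1:,4]); return (l==i).astype(np.uint8)
                                                     ~~~~~~~~~^^^^^^^^^
    return _wrapfunc(a, 'argmax', axis=axis, out=out, **kwds)
    return bound(*args, **kwds)
ValueError: attempt to get argmax of an empty sequence
```

The arm hides both in the top view, so I'll use the side view.

Run:
```python
from p import *
from m import *
S,d=optics.camera("side"); g=cv2.cvtColor(S,cv2.COLOR_BGR2GRAY)
print(proj("side",[[.44,.246,.003],[.44,.246,.077]]))
b=blob(g<60,(262,140,312,205)); print(circ(b)); 
print(S[185:250:6,230:320:9].sum(2) if 0 else "")
h=cv2.cvtColor(S,cv2.COLOR_BGR2HSV).astype(int); red=((h[...,0]<6)|(h[...,0]>172))&(h[...,1]>190); b=blob(red,(345,205,400,255)); print("red",circ(b), "(start: 362,226,23,11)")
```

```text
[[285.5905 179.4559]
 [284.1424 158.8701]]
((277, 161, 16, 22), np.uint64(252))

red ((362, 224, 22, 13), np.uint64(212)) (start: 362,226,23,11)
```

The flux jar is where it was left (285,172). The red cap is back at its starting pixels. Now the flux jar.

Emit:
arm_command(plan=[[0,1.2,-2.1,-0.06,0,0,7.2],[0,3.1,-3.9,-0.13,0,0,7.2],[0,3.5,-3.5,-0.13,0,0,7.2],[0,4.0,-3.0,-0.13,0,0,7.2],[0,4.3,-2.5,-0.13,0,0,7.2],[0,4.6,-1.9,-0.13,0,0,7.2],[0,4.8,-1.3,-0.13,0,0,7.2],[0,4.9,-0.6,-0.13,0,0,7.2],[0,2.3,-0.6,-0.07,0,0,7.2],[0,0,0,0,0,0,7.2],[0,0,0,0,0,0,7.2]])

```text
time: 44.7
position: [0.4338, 0.2593, 0.1516]
tool_rot: [-0.206, 0.686, 0.211, 0.665]
ft_force: [0.3, 0.1, 0.5]
grip_width: 0.0721
```

Run:
```python
from p import *
plan((.4398,.246,.12,32.5),vmax=.05)
```

```text
t 44.7 pos [0.4338 0.2593 0.1516] x [-0.0312 -0.0023 -0.9995] jaw yaw 34.4 F [0.3384 0.0539 0.4968] w 0.0721 q6 -0.29
-> (0.4398, 0.246, 0.12, 32.5) 1 rows
[3.1, -1.5, -0.2] [0.033, -0.027, -0.015]
```

Emit:
arm_command(plan=[[1.5,-1.4,-0.2,0.033,-0.025,-0.014,7.2],[1.3,0,0,0,0,0,7.2],[0,0,0,0,0,0,7.2],[0,0,0,0,0,0,7.2]])

```text
time: 45.2
position: [0.4427, 0.2442, 0.1217]
tool_rot: [-0.195, 0.68, 0.196, 0.679]
ft_force: [-0.4, -0.3, 0.1]
grip_width: 0.0718
```

Run:
```python
from p import *
plan((.4398,.246,.034,32.5),vmax=.03)
```

```text
t 45.2 pos [0.4427 0.2442 0.1217] x [-0.0021 -0.0002 -1.    ] jaw yaw 32.1 F [-0.3548 -0.301   0.052 ] w 0.0718 q6 -0.28
-> (0.4398, 0.246, 0.034, 32.5) 3 rows
[2.9, 0.1, -0.0] [-0.002, -0.001, -0.0]
[2.9, 0.1, -0.0] [-0.002, -0.001, -0.0]
[2.9, 0.1, -0.0] [-0.002, -0.001, -0.0]
```

Emit:
arm_command(plan=[[1.5,0.3,-0.1,0,0,0,7.2],[2.5,0,0,0,0,0,7.2],[2.2,0,0,0,0,0,7.2],[1.3,0,0,0,0,0,7.2],[0.4,0,0,0,0,0,7.2],[0,0,0,0,0,0,7.2],[0,0,0,0,0,0,5.0],[0,0,0,0,0,0,5.0],[0,0,0,0,0,0,5.0],[0,0,0,0,0,0,5.0]])

```text
time: 46.45
position: [0.4447, 0.2481, 0.045]
tool_rot: [-0.195, 0.677, 0.196, 0.682]
ft_force: [0.3, 0.2, -1.5]
grip_width: 0.0529
```

That grasp is about 1 cm too high on the jar, so I'll reopen, lower and regrip.

Emit:
arm_command(plan=[[0,0,0,0,0,0,7.2],[0,0,0,0,0,0,7.2],[0,0,0,0,0,0,7.2],[0.9,0,0,0,0.003,0,7.2],[0,0,0,0,0,0,7.2],[0,0,0,0,0,0,7.2],[0,0,0,0,0,0,5.0],[0,0,0,0,0,0,5.0],[0,0,0,0,0,0,5.0],[0,0,0,0,0,0,5.0]])

```text
time: 47.7
position: [0.4453, 0.2483, 0.0354]
tool_rot: [-0.196, 0.678, 0.196, 0.682]
ft_force: [0.8, 0.4, -1.3]
grip_width: 0.0535
```

Emit:
arm_command(plan=[[-2,0,0,0,0,0,5.0],[-4,0,0,0,0,0,5.0],[-4,0,0,0,0,0,5.0],[-3,0,0,0,0,0,5.0],[0,0,0,0,0,0,5.0],[0,0,0,0,0,0,5.0]])

```text
time: 48.45
position: [0.4433, 0.2477, 0.1669]
tool_rot: [-0.195, 0.679, 0.195, 0.68]
ft_force: [0.3, -0.3, -1.7]
grip_width: 0.0533
```

Run:
```python
from p import *
plan((.640,.0745,.16,32.5),vmax=.05)
```

```text
t 48.45 pos [0.4433 0.2477 0.1669] x [ 0.0019  0.0005 -1.    ] jaw yaw 32.1 F [ 0.3262 -0.3097 -1.6921] w 0.0533 q6 -0.27
-> (0.64, 0.0745, 0.16, 32.5) 6 rows
[0.1, -4.2, 1.2] [-0.001, 0.0, 0.0]
[0.1, -4.2, 1.2] [-0.001, 0.0, 0.0]
[0.1, -4.2, 1.2] [-0.001, 0.0, 0.0]
[0.1, -4.2, 1.2] [-0.001, 0.0, 0.0]
[0.1, -4.2, 1.2] [-0.001, 0.0, 0.0]
[0.1, -4.2, 1.2] [-0.001, 0.0, 0.0]
```

Emit:
arm_command(plan=[[-0.1,-2.1,0.6,0,0,0,5.0],[-0.1,-4.2,1.2,0,0,0,5.0],[-0.1,-4.2,1.2,0,0,0,5.0],[-0.1,-4.2,1.2,0,0,0,5.0],[-0.1,-4.2,1.2,0,0,0,5.0],[0,-4.2,1.2,0,0,0,5.0],[0,-1.8,0.6,0,0,0,5.0],[0,0,0,0,0,0,5.0],[0,0,0,0,0,0,5.0]])

```text
time: 49.58
position: [0.6421, 0.0595, 0.1562]
tool_rot: [-0.194, 0.686, 0.195, 0.673]
ft_force: [0.1, 0.0, -1.0]
grip_width: 0.0533
```

Run:
```python
from p import *
plan((.640,.0745,.09,32.5),vmax=.05)
```

```text
t 49.58 pos [0.6421 0.0595 0.1562] x [-0.0181 -0.0028 -0.9998] jaw yaw 31.9 F [ 0.1305  0.0032 -0.9544] w 0.0533 q6 -0.63
-> (0.64, 0.0745, 0.09, 32.5) 2 rows
[3.3, 0.7, 0.4] [-0.005, -0.008, -0.004]
[3.3, 0.7, 0.3] [-0.005, -0.008, -0.004]
```

Emit:
arm_command(plan=[[2,1.2,0.7,-0.008,-0.014,-0.007,5.0],[2.5,0,0,0,0,0,5.0],[1.5,0,0,0,0,0,5.0],[0,0,0,0,0,0,5.0],[0,0,0,0,0,0,5.0]])

```text
time: 50.2
position: [0.6381, 0.0764, 0.0946]
tool_rot: [-0.198, 0.68, 0.199, 0.677]
ft_force: [-0.2, -0.9, -1.0]
grip_width: 0.0533
```

Run:
```python
from p import *
plan((.640,.0745,.06,32.5),vmax=.05)
```

```text
t 50.2 pos [0.6381 0.0764 0.0946] x [-0.0049 -0.0007 -1.    ] jaw yaw 32.6 F [-0.2044 -0.8842 -0.9709] w 0.0533 q6 -0.62
-> (0.64, 0.0745, 0.06, 32.5) 1 rows
[3.5, -0.3, 0.1] [0.002, -0.004, -0.002]
```

Emit:
arm_command(plan=[[1.2,-0.2,0.1,0,-0.003,-0.001,5.0],[1.4,0,0,0,0,0,5.0],[0.8,0,0,0,0,0,5.0],[0,0,0,0,0,0,5.0],[0,0,0,0,0,0,5.0]])

```text
time: 50.82
position: [0.6412, 0.0748, 0.0595]
tool_rot: [-0.198, 0.678, 0.198, 0.679]
ft_force: [0.3, 0.4, -1.4]
grip_width: 0.0533
```

Run:
```python
from p import *
plan((.640,.0745,.041,32.5),vmax=.05)
```

```text
t 50.83 pos [0.6412 0.0748 0.0595] x [ 0.001 -0.    -1.   ] jaw yaw 32.6 F [ 0.2758  0.3539 -1.3749] w 0.0533 q6 -0.63
-> (0.64, 0.0745, 0.041, 32.5) 1 rows
[1.8, 0.0, -0.1] [0.001, 0.001, 0.001]
```

Emit:
arm_command(plan=[[0.9,0,0,0,0,0,5.0],[0.6,0,0,0,0,0,5.0],[0.2,0,0,0,0,0,5.0],[0,0,0,0,0,0,5.0],[0,0,0,0,0,0,5.0]])

```text
time: 51.45
position: [0.6417, 0.0749, 0.0418]
tool_rot: [-0.199, 0.678, 0.198, 0.679]
ft_force: [-0.2, 0.2, -1.4]
grip_width: 0.0531
```

Emit:
arm_command(plan=[[0.2,0,0,0,0,0,5.0],[0,0,0,0,0,0,5.0],[0,0,0,0,0,0,7.2],[0,0,0,0,0,0,7.2],[0,0,0,0,0,0,7.2],[-2,0,0,0,0,0,7.2],[-4,0,0,0,0,0,7.2],[-5,0,0,0,0,0,7.2],[-3,0,0,0,0,0,7.2],[0,4,0,0,0,0,7.2],[0,5,0,0,0,0,7.2],[0,5,0,0,0,0,7.2]])

```text
time: 52.95
position: [0.5709, 0.1924, 0.1951]
tool_rot: [-0.198, 0.673, 0.194, 0.686]
ft_force: [-0.5, 1.3, -0.0]
grip_width: 0.0718
```

Emit:
arm_command(plan=[[0,5,0,0,0,0,7.2],[0,5,0,0,0,0,7.2],[0,4,0,0,0,0,7.2],[0,3,0,0,0,0,7.2],[0,0,0,0,0,0,7.2],[0,0,0,0,0,0,7.2]])

```text
time: 53.7
position: [0.4765, 0.3438, 0.2028]
tool_rot: [-0.199, 0.668, 0.196, 0.69]
ft_force: [-0.1, 0.1, 0.3]
grip_width: 0.0721
```

Run:
```python
from p import *
from m import *
state()
T,_=optics.camera("top"); S,ds=optics.camera("side")
h=cv2.cvtColor(T,cv2.COLOR_BGR2HSV); H,s,v=[h[...,i].astype(int) for i in range(3)]
red=((H<6)|(H>172))&(s>190)
for nm,m,box,z in(("red",red,(335,155,380,200),.069),("black",v<60,(290,166,318,192),.082),("oil cap",(s<60)&(v>125),(350,222,385,252),.104),("cutter green",(H>45)&(H<85)&(s>90),(385,226,432,258),.03)):
    try:
        b=blob(m,box); vv,uu=np.nonzero(b); c=(uu.mean(),vv.mean()); print(nm,circ(b),plane("top",[c],z)[0])
    except Exception as e: print(nm,"none")
g=cv2.cvtColor(S,cv2.COLOR_BGR2HSV).astype(int)
for nm,m,box in(("red",((g[...,0]<6)|(g[...,0]>172))&(g[...,1]>190),(345,205,400,255)),("black",g[...,2]<60,(342,178,370,200)),("oil",(g[...,1]<60)&(g[...,2]>150),(270,220,300,240))):
    b=blob(m,box);print("side",nm,circ(b))
for n,I in(("top",T),("side",S)):
    D=cv2.absdiff(I,cv2.imread(f"pics/{n}0.png")).max(2); k,l,st,c=cv2.connectedComponentsWithStats(cv2.morphologyEx((D>50).astype(np.uint8),cv2.MORPH_CLOSE,np.ones((3,3))))
    print(n,"changed",[st[i].tolist() for i in range(1,k) if st[i,4]>12])
```

```text
t 53.7 pos [0.4765 0.3438 0.2028] x [ 0.0313  0.0049 -0.9995] jaw yaw 32.5 F [-0.0547  0.079   0.2868] w 0.0721 q6 -0.12
red ((347, 170, 18, 17), np.uint64(231)) [ 0.6495 -0.0894  0.069 ]
black ((296, 175, 15, 17), np.uint64(205)) [0.6325 0.0724 0.082 ]
oil cap ((350, 222, 35, 10), np.uint64(304)) [ 0.4958 -0.1171  0.104 ]
cutter green ((410, 241, 13, 3), np.uint64(30)) [ 0.4497 -0.2771  0.03  ]
side red ((362, 226, 23, 11), np.uint64(130))
side black ((349, 186, 18, 14), np.uint64(187))
side oil ((277, 226, 16, 11), np.uint64(130))
top changed [[319, 164, 21, 30, 318], [343, 165, 7, 4, 17], [313, 166, 5, 3, 13], [135, 193, 122, 207, 7499], [368, 237, 13, 18, 189], [394, 241, 13, 4, 33], [409, 241, 12, 4, 44], [224, 311, 9, 16, 57], [237, 310, 29, 17, 197], [34, 315, 98, 85, 3818], [7, 358, 54, 42, 1090], [279, 361, 19, 39, 434], [147, 383, 16, 17, 41], [324, 387, 15, 3, 27], [366, 387, 7, 13, 34], [124, 391, 3, 9, 19]]
side changed [[0, 0, 129, 175, 10681], [193, 0, 25, 23, 420], [256, 0, 52, 45, 1206], [191, 26, 43, 60, 1346], [258, 45, 67, 67, 2053], [0, 119, 10, 18, 100], [3, 120, 32, 33, 511], [38, 159, 58, 25, 295], [228, 158, 71, 30, 476], [204, 166, 25, 24, 218], [358, 190, 35, 49, 432], [139, 202, 26, 7, 87], [349, 208, 20, 22, 223], [276, 227, 16, 9, 110], [271, 241, 25, 28, 375], [49, 262, 47, 17, 390], [284, 272, 9, 58, 383]]
```

```bash
python3 -c "
from rig import workorder; print(workorder.hand_in())"
```

```text
the job is handed in; nothing more can be done
None
```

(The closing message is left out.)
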